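Close up the snack bins of a home bar

TASK

Close up the snack bins for the night: take the scoop out of the bin it was left in and stand it bowl down in its steel holder, and press the covers of all three bins down until each snaps past its catch and stays fully shut. Leave the wine bottle, the wine glass, the shaker and the bowl standing where they are.

Things in the scene. Friction and masses are not known exactly. Their poses are not given: they have to be found in the camera images.
- bin_a: fixed steel bin, 160 deep (x), 125 wide (y), walls 4, floor 6 mm; origin at the centre of its underside, x from its low front to its high back. Front wall's top at height 85, x -80 to -76; hinge line along y at x +65, height 163; the mouth slopes at 0.5 rad between. The scoop was left in this one. Three alike stand in a row in any order, 145 mm apart, on a board 15 mm thick.
- cover_a (a joint): hinge of bin_a's clear, dark-framed cover, rad: 0 = shut, flush on the mouth; grows opening upward; stop 1.15. Friction holds it at any angle (1 to 2 N at the front edge moves it). Let down it stops ajar at about 0.075, where a nib on its lip meets the spring catch on the bin's front wall; 8 to 10 N square to the panel near the front edge snaps it past; it then stays at 0 (play 0.003).
- cover_a_press (a point): place to press on the upper face of bin_a's cover, mid-width, 152 mm from the hinge line, 31 mm from the front edge; moves with the cover; z = panel's outward normal, x towards the hinge. The panel is 120 wide, 5 thick, its underside through the hinge line; it overhangs the front wall by 20 mm with a lip turned down 18 mm.
- bin_b: fixed steel bin, 160 deep (x), 125 wide (y), walls 4, floor 6 mm; origin at the centre of its underside, x from its low front to its high back. Front wall's top at height 85, x -80 to -76; hinge line along y at x +65, height 163; the mouth slopes at 0.5 rad between. Empty. Three alike stand in a row in any order, 145 mm apart, on a board 15 mm thick.
- cover_b (a joint): hinge of bin_b's clear, dark-framed cover, rad: 0 = shut, flush on the mouth; grows opening upward; stop 1.15. Friction holds it at any angle (1 to 2 N at the front edge moves it). Let down it stops ajar at about 0.075, where a nib on its lip meets the spring catch on the bin's front wall; 8 to 10 N square to the panel near the front edge snaps it past; it then stays at 0 (play 0.003).
- cover_b_press (a point): place to press on the upper face of bin_b's cover, mid-width, 152 mm from the hinge line, 31 mm from the front edge; moves with the cover; z = panel's outward normal, x towards the hinge. The panel is 120 wide, 5 thick, its underside through the hinge line; it overhangs the front wall by 20 mm with a lip turned down 18 mm.
- bin_c: fixed steel bin, 160 deep (x), 125 wide (y), walls 4, floor 6 mm; origin at the centre of its underside, x from its low front to its high back. Front wall's top at height 85, x -80 to -76; hinge line along y at x +65, height 163; the mouth slopes at 0.5 rad between. Empty. Three alike stand in a row in any order, 145 mm apart, on a board 15 mm thick.
- cover_c (a joint): hinge of bin_c's clear, dark-framed cover, rad: 0 = shut, flush on the mouth; grows opening upward; stop 1.15. Friction holds it at any angle (1 to 2 N at the front edge moves it). Let down it stops ajar at about 0.075, where a nib on its lip meets the spring catch on the bin's front wall; 8 to 10 N square to the panel near the front edge snaps it past; it then stays at 0 (play 0.003).
- cover_c_press (a point): place to press on the upper face of bin_c's cover, mid-width, 152 mm from the hinge line, 31 mm from the front edge; moves with the cover; z = panel's outward normal, x towards the hinge. The panel is 120 wide, 5 thick, its underside through the hinge line; it overhangs the front wall by 20 mm with a lip turned down 18 mm.
- scoop: flat-bottomed scoop, aluminium bowl, 198 long, 140 g. Origin under the middle of the bowl's front edge; x along the scoop to the handle's end, z out of the bowl's open top. Bowl 82 long, 54 wide, 30 deep. Starts in bin_a: bowl's edge on the floor near the back, handle on the front wall, rising to the robot at 27 deg, out about 25 mm past the wall, under the raised cover.
- scoop_grip (a point): point on the axis of the scoop's round wooden handle, 16 mm in diameter, which runs from scoop x 80 to 198 at y 0, z 14; this point is 16 mm from its end (x 182). Same axes as the scoop.
- scoop_bowl (a point): point on the inner floor of the scoop's bowl, in its middle (scoop x 41, z 3).
- holder: open-topped steel scoop holder, loose, 900 g: a box 112 (x) x 100 (y) and 115 mm high, walls 4 mm, inner floor 4 mm up, on a black foot plate 126 x 114 x 6. Origin at the centre of its underside, z up. The scoop stands in it bowl down, its handle leaning on the rim and sticking out above.
- wine: bystander: green wine bottle, 74 mm in diameter, 300 high, standing beside the row of bins; origin at the centre of its underside.
- glass: bystander: stemmed wine glass, 80 mm in diameter, 198 high, standing beside the row of bins; origin at the centre of its foot.
- shaker: bystander: steel cocktail shaker, 88 mm in diameter, 210 high; origin at the centre of its underside.
- bowl: bystander: blue bowl, 100 mm in diameter, 45 high, in front of the bins; origin at the centre of its underside.
Things that resemble listed ones, but are neither listed nor needed, are in the scene too. What is shaped like the holder but purple is not meant.

How it is judged:
At the end, for the whole second after the job is handed in: Each cover joint is below 0.02 rad; the scoop is at rest in the upright holder (within 0.1 rad), bowl point within 55 mm of its axis and under 80 mm up, grip point over 115 mm up; bottle, glass, shaker and bowl upright (0.15 rad) within 30 mm of their starts (value of joint each of cover_a, cover_b, cover_c below 0.02 rad and horizontal distance between scoop_bowl and holder below 0.055 m and z of scoop_bowl in the frame of holder below 0.08 m and z of scoop_grip in the frame of holder above 0.115 m and linear speed of scoop below 0.03 m/s and angle between holder's own z axis and vertical below 0.1 rad and distance of each of wine, glass, shaker, bowl from where it was at the start of the episode below 0.03 m and angle between each of wine, glass, shaker, bowl's own z axis and vertical below 0.15 rad); the robot touches nothing.
It fails at once if the wine bottle is shoved more than 30 mm or tipped over (distance of wine from where it was at the start of the episode above 0.03 m or angle between wine's own z axis and vertical above 0.3 rad).
It fails at once if the wine glass is shoved more than 30 mm or tipped over (distance of glass from where it was at the start of the episode above 0.03 m or angle between glass's own z axis and vertical above 0.3 rad).
It fails at once if the shaker is shoved more than 30 mm or tipped over (distance of shaker from where it was at the start of the episode above 0.03 m or angle between shaker's own z axis and vertical above 0.3 rad).
It fails at once if the bowl is shoved more than 30 mm or tipped over (distance of bowl from where it was at the start of the episode above 0.03 m or angle between bowl's own z axis and vertical above 0.3 rad).
It fails at once if the scoop holder is tipped over (angle between holder's own z axis and vertical above 0.4 rad).
It also fails if it takes over 72 s, if anything falls off the work surface, if the arm or the gripper's body presses on something with over 40 N, if the wrist force passes 120 N, or if a joint passes its speed limit or range.

ROBOT

A 7-joint arm with a two-finger parallel gripper is mounted at the origin on the work surface. World frame = base frame: x ahead of the robot, y to its left, z up, the work surface at z = 0. Lengths are in m, angles in rad, forces in N, time in s.
With the tool pointing down it reaches from about 0.425 to 0.925 m from the base axis. Payload 6.8 kg.
Tool frame: the origin (TCP) lies midway between the tips of the shut fingers; the grasp point (between the pads) lies 19 mm behind it; z points along the fingers, y is the line along which they close (so a half turn about z gives the same grasp; the last joint's range is limited). The gripper opens to 85 mm and grips with 20 to 120 N. Pads are 22 mm wide; open, the fingers measure 114 mm over their backs; the gripper's body (76 mm by 85 mm) begins 54 mm behind the grasp point. The pads swing forward as they close: fully open they stand 13 mm farther back than shut.
Start: joints at [-1.444, 0.477, 0.022, 1.555, -0.011, 1.109, -0.083], TCP at [0.157, 0.656, 0.231] pointing down, gripper open.
Joint ranges: [-2.96, 2.96], [-0.34, 2.1], [-1.41, 1.46], [0.24, 2.44], [-1.37, 4.51], [0.17, 1.92], [-2.96, 2.96]. Speed limits (rad/s): [2.39, 2.39, 3.14, 3.14, 3.14, 3.14, 3.14].

INTERFACE

Orientations are given as a unit quaternion [w, x, y, z].
In Python, from rig import get_obs, snapshot, finish_job gives the robot as it stands.
- The arm moves only by the tool servo_tool, never from a script. Its argument "commands" is one flat list of numbers, 7 for each row, row after row: the shift along the tool's x, y, z normalised to -1 to 1, where 1 is 0.8 m, then the turn, a rotation vector about the tool's x, y, z normalised to -1 to 1, where 1 is 180 degrees, then the closure, from -1 (fully open) to 1 (shut). In form: [tx, ty, tz, wx, wy, wz, gripper, tx, ty, tz, wx, wy, wz, gripper, ...]. A call has 1 to 5 rows; each row is the pose to reach, as a shift and turn from the pose commanded when the call began, along the tool's axes at that moment, turning the shorter way round; what a row does not reach only later rows make up. A row lasts 1/10 s, in which the tool goes at most 50 mm and 8.59 degrees, less where a joint would pass 70% of its speed; a pose out of reach is approached as far as the arm can. A call with a number of a shift or a turn outside -1 to 1 is refused whole. A call with a gripper value outside its range is refused whole. The fingers move at their own pace and stop on an object; "squeeze" is the grip in N (left out, the last holds). Time passes only in rows, so rows that repeat a pose let the fingers close. It gives the time, the measured TCP pose, the force, the opening and the grip force at its end, in the units of the state.
- get_obs(): the state, without advancing time (a new reading comes with each control period).
- snapshot(name): name is "side" or "top" or "wrist"; returns a dict with "img" (400x640x3 uint8, red, green, blue), "depth" (400x640 float32, m along the optical axis (not along the pixel's ray), 0 where there is no reading), "mtx" (3x3 intrinsics, pixels), "position" and "orientation" of the camera in the world. Camera axes: x right, y up, looking along -z (the intrinsics and any distortion apply to the point x, -y, -z); pixel columns grow to the right and rows downward; lengths in m; the calibration is good to about 2 mm. A picture is of the moment at which its call begins.
- finish_job(): hands the job in; it is judged then, once.
The state is a dict: "time": time; "joint_positions": joint angles; "dq": joint speeds; "effort": joint torques, N m; "tcp_pos": TCP position; "eef_rot": TCP orientation; "contact_force": force on the tool from outside, world axes, zero at the start; "torque": the same for the moment, N m; "grip_width": opening from 0.0 (shut) to 1.0 (fully open); "grip_force": force on a finger pad.
Only numpy, scipy, OpenCV 4.12 (cv2) and the standard library are available. Lean on these libraries where they do the work, as an engineer would, in place of code of your own. Each camera call takes 0.05 s, during which the arm holds its last target. There are 200 camera calls.

## Working session

There is one attempt and no reset: what is moved stays moved. The work goes in short steps, Python scripts to look and compute and a tool call to move; the robot and the scene stay as the last step left them, time stands still between calls to the robot, and variables do not carry over. Pictures are saved under pics/ and viewed, at most 10 in all, crops included, and the job is handed in when it is done.

Besides the shell and the picture viewer there is one more tool, called after "Call:" in YAML: its name, and indented under it one key for each argument. servo_tool: Moves the arm, as the interface text tells. Its arguments: {"type":"object","properties":{"commands":{"type":"array"},"squeeze":{"type":"number"}},"required":["commands"]}

```bash
ls; mkdir -p pics; cat > h.py <<'E'
import numpy as np, cv2
from scipy.spatial.transform import Rotation as R
from rig import get_obs, snapshot, finish_job
def rot(q): return R.from_quat([q[1],q[2],q[3],q[0]])
def cloud(s):
    d=s["depth"]; K=np.array(s["mtx"]); v,u=np.mgrid[0:d.shape[0],0:d.shape[1]]
    p=np.stack([(u-K[0,2])/K[0,0]*d,-(v-K[1,2])/K[1,1]*d,-d],-1)
    return rot(s["orientation"]).apply(p.reshape(-1,3)).reshape(p.shape)+np.array(s["position"])
E
python3 - <<'E'
from h import *
for n in ["side","top","wrist"]:
    s=snapshot(n); np.savez(f"{n}0.npz",**s); cv2.imwrite(f"pics/{n}0.png",s["img"][...,::-1])
    print(n,s["position"],s["orientation"],np.array(s["mtx"]).tolist(),(s["depth"]>0).mean(), s.keys())
print(get_obs())
E
```

```text
pics
side [ 0.58111949 -0.33518648  1.24267766] [9.88390128e-01 1.51908923e-01 4.79821215e-04 2.89897225e-03] [[441.6218654461281, 0.0, 320.10243696271095], [0.0, 441.6218654461281, 199.9870014244582], [0.0, 0.0, 1.0]] 0.9962265625 dict_keys(['img', 'depth', 'mtx', 'position', 'orientation'])
top [0.49614571 0.03426397 1.12849131] [ 0.71261362  0.02911788 -0.03654756 -0.69999875] [[373.3719500904037, 0.0, 316.28608113548347], [0.0, 373.3719500904037, 205.23730332599737], [0.0, 0.0, 1.0]] 0.99609765625 dict_keys(['img', 'depth', 'mtx', 'position', 'orientation'])
wrist [0.09300281 0.67090291 0.37275801] [ 0.77824013 -0.10278391 -0.08002272  0.61430785] [[336.4040262715729, 0.0, 320.7090435983458], [0.0, 336.4040262715729, 197.83416261667236], [0.0, 0.0, 1.0]] 0.9959296875 dict_keys(['img', 'depth', 'mtx', 'position', 'orientation'])
{'time': 0.15, 'joint_positions': array([-1.4441337 ,  0.47764352,  0.02238817,  1.5561913 , -0.01151846,
        1.10931859, -0.08311805]), 'dq': array([ 0.00013067, -0.00204319, -0.00112615, -0.00076464,  0.00122638,
       -0.00212885,  0.00257137]), 'effort': array([ 3.09482195e-03, -5.96924543e+01,  1.61035202e+00, -2.81488395e+01,
        1.26434854e-02,  6.58821780e-03, -1.99408993e-05]), 'tcp_pos': array([0.15693368, 0.65604095, 0.2305415 ]), 'eef_rot': array([-3.21848029e-05,  1.17134275e-01,  9.93115829e-01, -7.15322383e-04]), 'contact_force': array([-0.35908354,  0.31937904, -0.39985833]), 'torque': array([ 0.02815197,  0.03570617, -0.01800092]), 'grip_force': 0.0, 'grip_width': 1.0037121186911924}
```

View pics/side0.png

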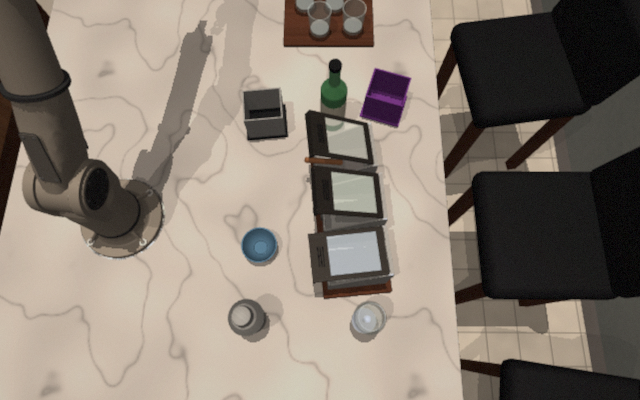

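View pics/top0.png

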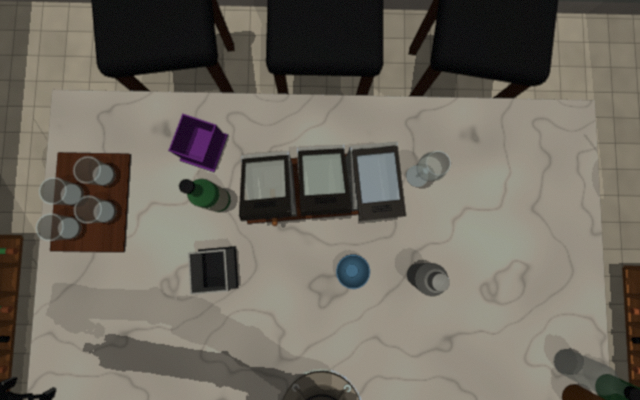

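The bins form a row along y at x≈0.6–0.75. The side view shows the scoop handle at (323,160) under the +y cover, the steel holder at (265,113) and the purple decoy at (387,97). The bottle is at (335,90), the bowl at (260,245), the shaker at (247,318) and the glass at (368,320).

```bash
python3 - <<'E'
from h import *
big=[]
for n,(u0,u1,v0,v1) in dict(side=(225,425,50,350),top=(170,460,130,310)).items():
    s=np.load(n+"0.npz"); P=cloud(s); im=s["img"].astype(int); mx=im.max(-1); mn=im.min(-1)
    hsv=cv2.cvtColor(s["img"],cv2.COLOR_RGB2HSV).astype(int)
    reg=np.zeros(mx.shape,bool); reg[v0:v1,u0:u1]=1
    dark=reg&(mx<75)&(P[...,2]>0.08)&(P[...,0]>0.45)
    k,lab,st,c=cv2.connectedComponentsWithStats(dark.astype(np.uint8))
    for i in range(1,k):
        if st[i,4]<120: continue
        m=lab==i; q=P[m]
        w=np.ones(len(q),bool)
        for _ in range(6):
            cc=q[w].mean(0); nn=np.linalg.svd(q[w]-cc,full_matrices=False)[2][2]; nn*=np.sign(nn[2]); w=abs((q-cc)@nn)<0.004
        pts=q[w]; r=cv2.minAreaRect(c.astype(np.float32)[:1]) if 0 else None
        print(n,"dark",st[i],"c",cc.round(4),"n",nn.round(3),"tilt",np.arccos(nn[2]).round(3),w.sum(),len(q),"min",np.percentile(pts,1,0).round(3),"max",np.percentile(pts,99,0).round(3))
    for nm,m in dict(green=(abs(hsv[...,0]-65)<15)&(hsv[...,1]>100),blue=(abs(hsv[...,0]-103)<12)&(hsv[...,1]>120),purple=(abs(hsv[...,0]-142)<12)&(hsv[...,1]>100),brown=((hsv[...,0]<14)&(hsv[...,1]>110))).items():
        k,lab,st,_=cv2.connectedComponentsWithStats((m&reg).astype(np.uint8))
        for i in range(1,k):
            if st[i,4]>12:
                q=P[lab==i]; print(n,nm,st[i],q.min(0).round(3),q.max(0).round(3),np.median(q,0).round(3))
    print(n,"table z",np.median(P[reg&(mn>140)],0))
    b=cv2.resize(s["img"][v0:v1,u0:u1,::-1],None,fx=2.7 if n=="top" else 2,fy=2.7 if n=="top" else 2,interpolation=cv2.INTER_CUBIC); cv2.imwrite(f"pics/{n}_crop.png",b)
# height maps holder region & others
s=np.load("side0.npz");P=cloud(s).reshape(-1,3); t=np.load("top0.npz");P2=cloud(t).reshape(-1,3)
A=np.vstack([P,P2])
for nm,(x0,x1,y0,y1,z0,z1) in dict(holder_rim=(.38,.56,.12,.4,.105,.14),holder_foot=(.38,.56,.12,.4,.004,.03),shaker=(.35,.5,-.4,-.2,.1,.25),glass=(.6,.85,-.45,-.2,.1,.25),wine=(.5,.7,.25,.45,.2,.35),bowl=(.35,.52,-.2,.05,.03,.06)).items():
    for B in (P,P2):
        m=(A[:,0]>9)
        q=B[(B[:,0]>x0)&(B[:,0]<x1)&(B[:,1]>y0)&(B[:,1]<y1)&(B[:,2]>z0)&(B[:,2]<z1)]
        if len(q)>5: print(nm,len(q),np.percentile(q,1,0).round(3),np.percentile(q,99,0).round(3),cv2.minAreaRect(q[:,:2].astype(np.float32)))
E
```

```text
side dark [329  59  12  29 283] c [0.6129 0.2934 0.2942] n [-0.999  0.051  0.   ] tilt 1.57 90 283 min [ 0.581 -0.335  0.216] max [0.617 0.329 1.243]
side dark [374  70  35  15 190] c [0.79   0.4142 0.0947] n [0.307 0.95  0.05 ] tilt 1.521 188 190 min [0.742 0.397 0.08 ] max [0.837 0.431 0.11 ]
side dark [321  93  25  16 204] c [0.6101 0.2615 0.21  ] n [0.094 0.861 0.5  ] tilt 1.047 72 204 min [ 0.58  -0.335  0.14 ] max [0.644 0.303 1.243]
side dark [365  97  38  15 196] c [0.7622 0.3221 0.0946] n [0.305 0.952 0.019] tilt 1.552 196 196 min [0.71  0.305 0.081] max [0.814 0.34  0.11 ]
side dark [ 305  111   68   54 1320] c [0.5954 0.1414 0.2552] n [0.55  0.284 0.786] tilt 0.667 288 1320 min [0.546 0.098 0.182] max [0.713 0.194 0.282]
side dark [ 311  162   72   57 1603] c [0.6096 0.0144 0.2346] n [0.305 0.778 0.549] tilt 0.989 110 1603 min [ 0.558 -0.002  0.086] max [0.73  0.137 0.266]
side dark [ 309  221   80   62 1739] c [ 0.62   -0.1367  0.182 ] n [-0.056  0.28   0.958] tilt 0.29 247 1739 min [ 0.558 -0.17   0.178] max [ 0.735 -0.095  0.187]
side green [322  84  24  24 287] [ 0.581
[... 2941 characters left out ...]
 (0.07658540457487106, 0.07628223299980164), 74.63721466064453)
wine 487 [0.59  0.292 0.201] [0.639 0.332 0.301] ((0.6153614521026611, 0.31210941076278687), (0.053694628179073334, 0.04462926834821701), 7.597616672515869)
wine 508 [0.587 0.293 0.2  ] [0.636 0.337 0.302] ((0.6099460124969482, 0.314666748046875), (0.04621302708983421, 0.05450552701950073), 68.31427001953125)
bowl 306 [ 0.364 -0.134  0.031] [ 0.458 -0.038  0.048] ((0.4099979102611542, -0.08546742796897888), (0.09668119251728058, 0.09701304137706757), 89.58491516113281)
bowl 294 [ 0.361 -0.132  0.03 ] [ 0.455 -0.036  0.047] ((0.4083622395992279, -0.08507077395915985), (0.0941077247262001, 0.09822075068950653), 2.0744998455047607)
```

View pics/side_crop.png

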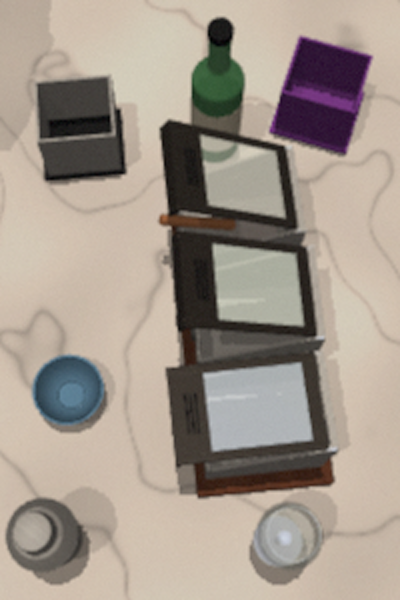

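```bash
cat > cov.py <<'E'
from h import *
rng=np.random.default_rng(0)
def fit(q,n=400,t=0.004):
    best=None
    for _ in range(n):
        a=q[rng.choice(len(q),3,False)]; nn=np.cross(a[1]-a[0],a[2]-a[0]); l=np.linalg.norm(nn)
        if l<2e-4: continue
        nn/=l; w=abs((q-a[0])@nn)<t
        if abs(nn[1])<0.2 and (best is None or w.sum()>best.sum()): best=w
    c=q[best].mean(0); nn=np.linalg.svd(q[best]-c,full_matrices=False)[2][2]; nn*=np.sign(nn[2])
    return best,c,nn
def covers(names,tag="0"):
    for n in names:
        s=np.load(n+tag+".npz"); P=cloud(s); mx=s["img"].max(-1)
        for y0,y1 in ((.07,.24),(-.07,.1),(-.22,-.05)):
            m=(s["depth"]>0)&(mx<85)&(P[...,2]>0.12)&(P[...,2]<.32)&(P[...,0]>.5)&(P[...,0]<.8)&(P[...,1]>y0)&(P[...,1]<y1)
            q=P[m]; w,c,nn=fit(q); p=q[w]
            ex=np.cross([0,0,1],nn); ex/=np.linalg.norm(ex); ey=np.cross(nn,ex)
            r=cv2.minAreaRect(np.stack([(p-c)@ex,(p-c)@ey],1).astype(np.float32))
            box=c+cv2.boxPoints(r)@np.array([ex,ey])
            tilt=np.arctan2(nn[0],nn[2]); 
            print(n,"c",c.round(3),"n",nn.round(3),"theta",(0.5+tilt).round(3),len(p),len(q),np.array(r[1]).round(3)); print(box.round(3).tolist())
E
python3 - <<'E'
from cov import *
covers(["side","top"])
# board edges (brown low) and bin back tops; scoop brown; holder
s=np.load("side0.npz");P=cloud(s);im=s["img"].astype(int)
hsv=cv2.cvtColor(s["img"],cv2.COLOR_RGB2HSV).astype(int);V=s["depth"]>0
bw=(hsv[...,0]<14)&(hsv[...,1]>110)&V
m=bw&(abs(P[...,2]-.013)<.006)&(P[...,0]>.5)&(P[...,0]<.8)&(P[...,1]<.3)
print("board",cv2.minAreaRect(P[m][:,:2].astype(np.float32)),P[m].min(0),P[m].max(0))
m=bw&(P[...,2]>.07)&(P[...,2]<.16)&(P[...,1]>.05)&(P[...,1]<.25)
q=P[m];print("handle",len(q));o=np.argsort(q[:,0]);print(q[o][::12].round(3).tolist())
for n in("side","top"):
    s=np.load(n+"0.npz");P=cloud(s)
    q=P[(P[...,0]>.4)&(P[...,0]<.545)&(P[...,1]>.22)&(P[...,1]<.45)&(P[...,2]>.03)&(s["depth"]>0)]
    print(n,"holder",len(q),q.min(0).round(3),q.max(0).round(3));
    z=q[q[:,2]>.108]; print(len(z),cv2.minAreaRect(z[:,:2].astype(np.float32)),np.percentile(z,[2,98],axis=0).round(3).tolist())
    q=P[(P[...,0]>.36)&(P[...,0]<.56)&(P[...,1]>.18)&(P[...,1]<.42)&(P[...,2]>.003)&(P[...,2]<.012)&(s["depth"]>0)&(s["img"].max(-1)<60)]
    print(" foot",len(q),np.percentile(q,[1,99],axis=0).round(3).tolist() if len(q) else 0)
E
```

```text
side c [0.614 0.144 0.244] n [0.538 0.058 0.841] theta 1.07 1152 1419 [0.189 0.146]
[[0.721, 0.071, 0.181], [0.708, 0.216, 0.179], [0.55, 0.204, 0.281], [0.562, 0.059, 0.283]]
side c [0.63  0.01  0.234] n [0.456 0.035 0.889] theta 0.973 1436 2001 [0.198 0.168]
[[0.735, -0.068, 0.183], [0.731, 0.1, 0.179], [0.555, 0.098, 0.269], [0.559, -0.07, 0.273]]
side c [ 0.631 -0.138  0.182] n [0.002 0.002 1.   ] theta 0.502 1552 1808 [0.184 0.121]
[[0.746, -0.185, 0.182], [0.732, -0.065, 0.182], [0.55, -0.085, 0.182], [0.563, -0.206, 0.183]]
top c [0.611 0.147 0.244] n [0.538 0.061 0.841] theta 1.07 1461 1804 [0.194 0.148]
[[0.723, 0.072, 0.178], [0.708, 0.219, 0.177], [0.546, 0.203, 0.282], [0.561, 0.056, 0.283]]
top c [0.627 0.01  0.234] n [0.457 0.032 0.889] theta 0.974 1532 2111 [0.208 0.17 ]
[[0.738, -0.07, 0.18], [0.736, 0.1, 0.175], [0.551, 0.1, 0.27], [0.553, -0.07, 0.275]]
top c [ 0.629 -0.135  0.182] n [ 0.001 -0.001  1.   ] theta 0.501 1463 1657 [0.119 0.187]
[[0.561, -0.203, 0.182], [0.746, -0.181, 0.182], [0.733, -0.063, 0.182], [0.547, -0.085, 0.182]]
board ((0.662406861782074, -0
[... 345 characters left out ...]
04], [0.595, 0.141, 0.108], [0.6, 0.136, 0.099], [0.606, 0.137, 0.089], [0.615, 0.146, 0.09], [0.623, 0.145, 0.085], [0.629, 0.141, 0.08], [0.637, 0.144, 0.081]]
side holder 735 [0.4   0.259 0.03 ] [0.471 0.371 0.12 ]
146 ((0.43095239996910095, 0.3147404193878174), (0.07053783535957336, 0.10468626022338867), 5.081544399261475) [[0.401, 0.261, 0.108], [0.469, 0.365, 0.118]]
 foot 318 [[0.361, 0.252, 0.003], [0.472, 0.36, 0.011]]
top holder 484 [0.4   0.261 0.03 ] [0.468 0.368 0.119]
157 ((0.43162021040916443, 0.3153698146343231), (0.06458117812871933, 0.10353690385818481), 2.254819631576538) [[0.403, 0.263, 0.108], [0.465, 0.367, 0.118]]
 foot 748 [[0.362, 0.254, 0.003], [0.47, 0.361, 0.011]]
```

```bash
cat >> h.py <<'E'
def frame(pitch,yaw,flip=1):
    # tool z: pitched 'pitch' forward from straight down toward heading yaw; tool x toward robot (back), y lateral
    d=np.array([np.cos(yaw),np.sin(yaw),0]); z=np.sin(pitch)*d-np.cos(pitch)*np.array([0,0,1])
    y=np.cross([0,0,1],d)*flip; x=np.cross(y,z)
    return R.from_matrix(np.stack([x,y,z],1))
def row(pos,Rt,base=None):
    o=get_obs(); p0=o["tcp_pos"] if base is None else np.array(base[0]); R0=rot(o["eef_rot"]) if base is None else base[1]
    t=R0.inv().apply(np.array(pos)-p0)/.8; w=(R0.inv()*Rt).as_rotvec()/np.pi
    print(np.round(t,4).tolist(),np.round(w,4).tolist(),"dist %.3f ang %.1f"%(np.linalg.norm(t)*.8,np.linalg.norm(w)*180))
def st():
    o=get_obs(); Rt=rot(o["eef_rot"]).as_matrix()
    print("t",round(o["time"],2),"tcp",np.round(o["tcp_pos"],4),"z",Rt[:,2].round(3),"y",Rt[:,1].round(3),"q",np.round(o["joint_positions"],2),"F",np.round(o["contact_force"],1),"gw",round(o["grip_width"],3),"gf",round(o["grip_force"],1))
E
python3 - <<'E'
from h import *
for n in("side","top"):
    s=np.load(n+"0.npz");P=cloud(s)
    B=(P[...,0]>.3)&(P[...,0]<.545)&(P[...,1]>.2)&(P[...,1]<.42)&(s["depth"]>0)
    for z0,z1 in((.108,.125),(.03,.13),(.003,.012)):
        m=B&(P[...,2]>z0)&(P[...,2]<z1)
        if z0<.01: m&=s["img"].max(-1)<70
        q=P[m]; print(n,z0,len(q),cv2.minAreaRect(q[:,:2].astype(np.float32)),np.percentile(q,[1,99],axis=0).round(3).tolist())
F=frame(np.radians(45),np.radians(7))
print(F.as_matrix().round(3))
row([.42,.2,.30],F)
row([.42,.2,.30],frame(np.radians(45),np.radians(7),-1))
E
```

```text
side 0.108 264 ((0.4101567566394806, 0.3122628927230835), (0.1124318316578865, 0.10427064448595047), 6.475414752960205) [[0.351, 0.257, 0.108], [0.469, 0.365, 0.118]]
side 0.03 1307 ((0.4103030264377594, 0.3116454482078552), (0.11252493411302567, 0.1060621440410614), 6.386697769165039) [[0.354, 0.256, 0.031], [0.469, 0.364, 0.117]]
side 0.003 401 ((0.4108235538005829, 0.3070452809333801), (0.12022517621517181, 0.10809387266635895), 5.683067798614502) [[0.355, 0.251, 0.003], [0.472, 0.361, 0.012]]
top 0.108 303 ((0.40644967555999756, 0.31261059641838074), (0.11237822473049164, 0.1016693040728569), 5.932003974914551) [[0.348, 0.259, 0.108], [0.465, 0.367, 0.118]]
top 0.03 977 ((0.40652552247047424, 0.3122905194759369), (0.1126173585653305, 0.10206101834774017), 6.102668762207031) [[0.35, 0.257, 0.031], [0.465, 0.364, 0.117]]
top 0.003 823 ((0.40911972522735596, 0.309871107339859), (0.12052824348211288, 0.10973012447357178), 5.794162273406982) [[0.353, 0.254, 0.003], [0.47, 0.363, 0.011]]
[[-0.702 -0.122  0.702]
 [-0.086  0.993  0.086]
 [-0.707  0.    -0.707]]
[-0.4524, -0.478, -0.0861] [-0.045, -0.2473, -0.1075] dist 0.531 ang 49.2
[-0.4524, -0.478, -0.0861] [-0.3418, 0.0623, 0.8251] dist 0.531 ang 161.1
```

Call:
servo_tool:
  commands: [-0.4524,-0.478,-0.0861,-0.045,-0.2473,-0.1075,-1,-0.4524,-0.478,-0.0861,-0.045,-0.2473,-0.1075,-1,-0.4524,-0.478,-0.0861,-0.045,-0.2473,-0.1075,-1,-0.4524,-0.478,-0.0861,-0.045,-0.2473,-0.1075,-1,-0.4524,-0.478,-0.0861,-0.045,-0.2473,-0.1075,-1]

```text
time: 0.65
tcp_pos: [0.2812, 0.441, 0.2645]
eef_rot: [0.338, -0.036, 0.94, 0.022]
contact_force: [0.2, -1.2, 0.9]
grip_width: 0.997
grip_force: 0.0
```

```bash
python3 - <<'E'
from h import *
st(); row([.43,.15,.27],frame(np.radians(45),np.radians(7)))
E
```

```text
t 0.65 tcp [0.2812 0.441  0.2645] z [ 0.634  0.066 -0.77 ] y [-0.083  0.996  0.018] q [-1.69  0.11  0.16  2.18  0.86  0.95 -0.44] F [ 0.2 -1.2  0.9] gw 0.997 gf 0.0
[-0.1284, -0.3777, 0.0885] [-0.0042, -0.0297, -0.0132] dist 0.327 ang 5.9
```

Call:
servo_tool:
  commands: [-0.1284,-0.3777,0.0885,-0.0042,-0.0297,-0.0132,-1,-0.1284,-0.3777,0.0885,-0.0042,-0.0297,-0.0132,-1,-0.1284,-0.3777,0.0885,-0.0042,-0.0297,-0.0132,-1,-0.1284,-0.3777,0.0885,-0.0042,-0.0297,-0.0132,-1,-0.1284,-0.3777,0.0885,-0.0042,-0.0297,-0.0132,-1]

```text
time: 1.15
tcp_pos: [0.3603, 0.2904, 0.2691]
eef_rot: [0.379, -0.052, 0.924, 0.027]
contact_force: [-0.5, 0.1, -0.2]
grip_width: 1.001
grip_force: 0.0
```

```bash
python3 - <<'E'
from h import *
st(); F=frame(np.radians(45),np.radians(7)); z=F.as_matrix()[:,2]
g=np.array([.546,.131,.119]); 
row(g-.06*z,F); row(g+.019*z,F)
s=snapshot("wrist"); np.savez("w1.npz",**s); cv2.imwrite("pics/w1.png",s["img"][...,::-1])
E
```

```text
t 1.15 tcp [0.3603 0.2904 0.2691] z [ 0.697  0.089 -0.712] y [-0.116  0.993  0.01 ] q [-1.27 -0.1  -0.04  2.43  1.09  0.82 -0.42] F [-0.5  0.1 -0.2] gw 1.001 gf 0.0
[-0.0169, -0.2266, 0.2025] [0.0011, -0.0022, -0.0035] dist 0.244 ang 0.8
[-0.0176, -0.227, 0.3013] [0.0011, -0.0022, -0.0035] dist 0.302 ang 0.8
```

View pics/w1.png

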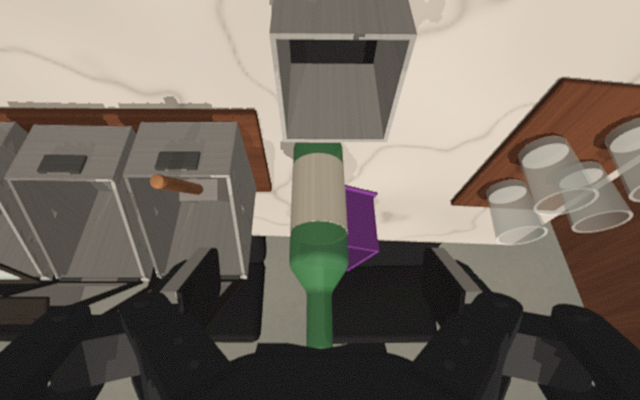

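The wrist view is upside down. The handle's end is at about (157,182) over the front wall of the bin beside the bottle, running to (200,187). The holder is at (342,80).

```bash
python3 - <<'E'
from h import *
s=np.load("w1.npz");P=cloud(s);hsv=cv2.cvtColor(s["img"],cv2.COLOR_RGB2HSV).astype(int)
m=(hsv[...,0]<16)&(hsv[...,1]>120)&(s["depth"]>0)&(P[...,2]>.05); m[:, :140]=0;m[:,215:]=0;m[:165]=0;m[205:]=0
q=P[m];c=q.mean(0);d=np.linalg.svd(q-c,full_matrices=False)[2][0];d*=np.sign(d[0]);t=(q-c)@d
print(len(q),c.round(4),d.round(3),"end",(c+d*t.min()).round(4),(c+d*t.max()).round(4))
for k in np.linspace(t.min(),t.max(),8)[:-1]:
    w=(t>=k)&(t<k+.012); print(q[w].mean(0).round(4),q[w].min(0).round(4),q[w].max(0).round(4),w.sum())
E
```

```text
563 [0.5649 0.1433 0.1092] [ 0.877  0.154 -0.455] end [0.5324 0.1376 0.1261] [0.6317 0.155  0.0746]
[0.5352 0.1365 0.1244] [0.5303 0.1273 0.1162] [0.5441 0.1432 0.1306] 192
[0.5518 0.1429 0.1165] [0.5439 0.1374 0.1091] [0.559  0.1452 0.1233] 63
[0.5658 0.145  0.109 ] [0.5586 0.1398 0.1014] [0.5721 0.1471 0.1154] 50
[0.5795 0.1474 0.1014] [0.5736 0.1435 0.0941] [0.586  0.1491 0.1087] 42
[0.5941 0.1496 0.0941] [0.5875 0.1455 0.0869] [0.5994 0.1513 0.1007] 37
[0.6085 0.1515 0.0863] [0.6018 0.1471 0.0789] [0.6144 0.1534 0.093 ] 36
[0.6232 0.1519 0.0787] [0.6168 0.0909 0.0727] [0.6308 0.1559 0.085 ] 31
```

Call:
servo_tool:
  commands: [-0.0169,-0.2266,0.15,0.0011,-0.0022,-0.0035,-1,-0.0169,-0.2266,0.15,0.0011,-0.0022,-0.0035,-1,-0.0169,-0.2266,0.15,0.0011,-0.0022,-0.0035,-1,-0.0169,-0.2266,0.15,0.0011,-0.0022,-0.0035,-1,-0.0169,-0.2266,0.15,0.0011,-0.0022,-0.0035,-1]

```text
time: 1.7
tcp_pos: [0.3875, 0.2602, 0.2696]
eef_rot: [0.389, -0.052, 0.919, 0.032]
contact_force: [0.0, -0.2, -0.1]
grip_width: 0.996
grip_force: 0.0
```

```bash
python3 - <<'E'
from h import *
st(); F=frame(np.radians(45),np.radians(8)); z=F.as_matrix()[:,2]
g=np.array([.545,.138,.1185]); 
row(g-.06*z,F); row(g+.019*z,F); row(g-.06*z,frame(np.radians(35),np.radians(8)))
E
```

```text
t 1.7 tcp [0.3875 0.2602 0.2696] z [ 0.713  0.099 -0.695] y [-0.12   0.993  0.018] q [-0.43 -0.11 -0.69  2.43  1.16  0.65 -0.37] F [ 0.  -0.2 -0.1] gw 0.996 gf 0.0
[0.0091, -0.1787, 0.1815] [-0.0004, 0.0056, -0.0086] dist 0.204 ang 1.8
[0.0108, -0.1785, 0.2802] [-0.0004, 0.0056, -0.0086] dist 0.266 ang 1.8
[0.0091, -0.1787, 0.1815] [0.0003, 0.0611, -0.0086] dist 0.204 ang 11.1
```

Call:
servo_tool:
  commands: [0.0091,-0.1787,0.1815,0.0,0.0056,-0.0086,-1,0.0091,-0.1787,0.1815,0.0,0.0056,-0.0086,-1,0.0091,-0.1787,0.1815,0.0,0.0056,-0.0086,-1,0.0091,-0.1787,0.1815,0.0,0.0056,-0.0086,-1,0.0091,-0.1787,0.1815,0.0,0.0056,-0.0086,-1]

```text
time: 2.2
tcp_pos: [0.442, 0.2153, 0.229]
eef_rot: [0.379, -0.067, 0.923, 0.015]
contact_force: [0.5, -0.3, -1.7]
grip_width: 1.0
grip_force: 0.0
```

```bash
python3 - <<'E'
from h import *
st(); F=frame(np.radians(45),np.radians(8)); z=F.as_matrix()[:,2]
g=np.array([.545,.138,.1185]); 
row(g-.06*z,F); row(g+.019*z,F)
E
```

```text
t 2.2 tcp [0.442  0.2153 0.229 ] z [ 0.697  0.079 -0.712] y [-0.134  0.991 -0.022] q [ 0.4   0.07 -1.31  2.43  1.48  0.58 -0.44] F [ 0.5 -0.3 -1.7] gw 1.0 gf 0.0
[0.0175, -0.1114, 0.1056] [-0.0061, -0.0025, 0.0039] dist 0.124 ang 1.4
[0.0168, -0.1095, 0.2044] [-0.0061, -0.0025, 0.0039] dist 0.186 ang 1.4
```

```bash
python3 - <<'E'
from h import *
row([.48,.17,.25],frame(np.radians(25),np.radians(10)))
# quick kinematic fit of an S-R-S arm to the logged states
from scipy.optimize import least_squares
D=[([-1.4441,.4776,.0224,1.5562,-.0115,1.1093,-.0831],[.1569,.6560,.2305],[-.0014,0,-1]),
([-1.69,.11,.16,2.18,.86,.95,-.44],[.2812,.441,.2645],[.634,.066,-.77]),
([-1.27,-.1,-.04,2.43,1.09,.82,-.42],[.3603,.2904,.2691],[.697,.089,-.712]),
([-.43,-.11,-.69,2.43,1.16,.65,-.37],[.3875,.2602,.2696],[.713,.099,-.695]),
([.4,.07,-1.31,2.43,1.48,.58,-.44],[.442,.2153,.229],[.697,.079,-.712])]
def fk(q,p):
    y0,h,L1,L2,Lt,a,s3,s5=p
    T=R.from_euler('z',y0+q[0])*R.from_euler('y',q[1])*R.from_euler('z',q[2])
    x=np.array([0,0,h])+T.apply([a,0,L1]); T=T*R.from_euler('y',q[3]); x=x+T.apply([-a,0,L2])
    T=T*R.from_euler('z',q[4])*R.from_euler('y',q[5])
    return x+T.apply([s3,s5,Lt]),T.apply([0,0,1])
f=lambda p:np.concatenate([np.r_[fk(q,p)[0]-x,.3*(fk(q,p)[1]-z)] for q,x,z in D])
r=least_squares(f,[2.78,.36,.42,.4,.35,0,0,0]);print(r.x.round(3),r.cost,np.abs(r.fun).max())
E
```

```text
[-0.0456, -0.0631, 0.01] [-0.0131, 0.1085, -0.0064] dist 0.063 ang 19.7
[ 0.064  0.726 -0.616  0.474 -0.226 -0.037  0.72   0.25 ] 0.026345428415215075 0.1194480655548783
```

Call:
servo_tool:
  commands: [-0.0456,-0.0631,0.01,-0.0131,0.1085,-0.0064,-1,-0.0456,-0.0631,0.01,-0.0131,0.1085,-0.0064,-1,-0.0456,-0.0631,0.01,-0.0131,0.1085,-0.0064,-1,-0.0456,-0.0631,0.01,-0.0131,0.1085,-0.0064,-1,-0.0456,-0.0631,0.01,-0.0131,0.1085,-0.0064,-1]

```text
time: 2.7
tcp_pos: [0.474, 0.167, 0.2417]
eef_rot: [0.237, -0.075, 0.968, -0.0]
contact_force: [-0.2, 0.0, -0.5]
grip_width: 0.998
grip_force: 0.0
```

```bash
python3 - <<'E'
from h import *
st(); F=frame(np.radians(30),np.radians(8)); z=F.as_matrix()[:,2]
g=np.array([.545,.138,.1185]); 
row([.48,.17,.25],frame(np.radians(25),np.radians(10))); row(g-.06*z,F); row(g+.019*z,F)
E
```

```text
t 2.7 tcp [0.474  0.167  0.2417] z [ 0.46   0.035 -0.887] y [-0.146  0.989 -0.037] q [ 0.6   0.07 -1.21  2.22  0.59  0.55  0.67] F [-0.2  0.  -0.5] gw 0.998 gf 0.0
[-0.0119, 0.0023, -0.0057] [-0.0144, 0.0132, -0.0029] dist 0.011 ang 3.6
[0.0018, -0.0452, 0.1012] [-0.0092, -0.0144, 0.0075] dist 0.089 ang 3.4
[-0.0027, -0.0424, 0.1998] [-0.0092, -0.0144, 0.0075] dist 0.163 ang 3.4
```

Call:
servo_tool:
  commands: [0.0018,-0.0452,0.1012,-0.0092,-0.0144,0.0075,-1,0.0018,-0.0452,0.1012,-0.0092,-0.0144,0.0075,-1,0.0018,-0.0452,0.1012,-0.0092,-0.0144,0.0075,-1,0.0018,-0.0452,0.1012,-0.0092,-0.0144,0.0075,-1,0.0018,-0.0452,0.1012,-0.0092,-0.0144,0.0075,-1]

```text
time: 3.2
tcp_pos: [0.5153, 0.1345, 0.1705]
eef_rot: [0.259, -0.067, 0.963, 0.018]
contact_force: [-0.8, -0.2, 0.5]
grip_width: 1.001
grip_force: 0.0
```

```bash
python3 - <<'E'
from h import *
st(); F=frame(np.radians(30),np.radians(8)); z=F.as_matrix()[:,2]
g=np.array([.545,.138,.1185]); 
row(g+.019*z,F)
s=snapshot("wrist");P=cloud(s);hsv=cv2.cvtColor(s["img"],cv2.COLOR_RGB2HSV).astype(int)
m=(hsv[...,0]<16)&(hsv[...,1]>120)&(s["depth"]>0)&(P[...,2]>.065)&(P[...,2]<.15)&(P[...,0]>.5)&(P[...,0]<.66)&(P[...,1]>.1)&(P[...,1]<.2)
q=P[m];print(len(q))
for k in np.arange(.528,.6,.008):
    w=(q[:,0]>=k)&(q[:,0]<k+.008)
    if w.sum(): print(round(k+.004,3),q[w].mean(0).round(4),np.ptp(q[w],axis=0).round(3),q[w][:,1:].min(0).round(3),q[w][:,1:].max(0).round(3),w.sum())
E
```

```text
t 3.2 tcp [0.5153 0.1345 0.1705] z [ 0.497  0.069 -0.865] y [-0.139  0.99  -0.   ] q [ 0.43  0.26 -0.99  2.29  1.14  0.43  0.22] F [-0.8 -0.2  0.5] gw 1.001 gf 0.0
[0.0003, -0.0008, 0.0988] [-0.0001, 0.0006, -0.0] dist 0.079 ang 0.1
968
0.532 [0.5334 0.1345 0.124 ] [0.006 0.014 0.012] [0.127 0.118] [0.141 0.13 ] 372
0.54 [0.5387 0.1345 0.1282] [0.008 0.015 0.011] [0.128 0.12 ] [0.143 0.131] 154
0.548 [0.5481 0.1367 0.124 ] [0.008 0.014 0.01 ] [0.13  0.117] [0.144 0.127] 69
0.556 [0.556  0.138  0.1198] [0.008 0.014 0.008] [0.131 0.115] [0.145 0.123] 56
0.564 [0.5637 0.1389 0.1157] [0.008 0.014 0.008] [0.132 0.11 ] [0.146 0.119] 56
0.572 [0.572  0.1404 0.1116] [0.008 0.013 0.009] [0.134 0.106] [0.147 0.115] 48
0.58 [0.5801 0.1416 0.1073] [0.007 0.014 0.009] [0.134 0.101] [0.148 0.11 ] 42
0.588 [0.5879 0.1424 0.1032] [0.008 0.013 0.007] [0.136 0.099] [0.149 0.106] 34
0.596 [0.5957 0.1444 0.0991] [0.008 0.012 0.008] [0.138 0.094] [0.15  0.102] 31
```

Call:
servo_tool:
  commands: [0,-0.001,0.05,0,0,0,-1,0,-0.001,0.097,0,0,0,-1,0,-0.001,0.097,0,0,0,-1,0,-0.001,0.097,0,0,0,1,0,-0.001,0.097,0,0,0,1]
  squeeze: 100

```text
time: 3.75
tcp_pos: [0.5545, 0.1386, 0.1057]
eef_rot: [0.261, -0.067, 0.963, 0.018]
contact_force: [0.2, 0.6, 0.3]
grip_width: 0.692
grip_force: 0.0
```

Call:
servo_tool:
  commands: [0,0,0,0,0,0,1,0,0,0,0,0,0,1,0,0,0,0,0,0,1,0,0,0,0,0,0,1]
  squeeze: 100

```text
time: 4.15
tcp_pos: [0.5549, 0.1377, 0.1044]
eef_rot: [0.26, -0.066, 0.963, 0.017]
contact_force: [0.2, -0.1, 2.5]
grip_width: 0.155
grip_force: 97.5
```

```bash
python3 - <<'E'
from h import *
st()
# plan: pull 45 deg up/back while steepening
for p,ph in (([.545,.138,.14],30),([.50,.138,.20],25),([.45,.138,.27],12),([.43,.138,.33],0)):
    row(p,frame(np.radians(ph),np.radians(8)))
E
```

```text
t 4.15 tcp [0.5549 0.1377 0.1044] z [ 0.499  0.068 -0.864] y [-0.137  0.991 -0.001] q [ 0.27  0.45 -0.83  2.26  1.55  0.47 -0.13] F [ 0.2 -0.1  2.5] gw 0.155 gf 97.5
[-0.0119, 0.002, -0.0446] [-0.0007, 0.0014, -0.0004] dist 0.037 ang 0.3
[-0.0016, 0.0096, -0.1375] [-0.0007, 0.0292, -0.0005] dist 0.110 ang 5.3
[0.0078, 0.0181, -0.2443] [-0.0006, 0.1014, -0.0005] dist 0.196 ang 18.3
[-0.0086, 0.0214, -0.3215] [-0.0006, 0.1681, -0.0006] dist 0.258 ang 30.3
```

Call:
servo_tool:
  commands: [-0.012,0.002,-0.0446,0,0,0,1,-0.0068,0.006,-0.09,0,0.015,0,1,-0.0016,0.0096,-0.1375,0,0.0292,0,1,-0.0016,0.0096,-0.1375,0,0.0292,0,1]

```text
time: 4.55
tcp_pos: [0.4987, 0.1381, 0.1999]
eef_rot: [0.214, -0.067, 0.974, 0.014]
contact_force: [0.4, -0.7, -0.1]
grip_width: 0.155
grip_force: 97.7
```

```bash
python3 - <<'E'
from h import *
st()
for p,ph in (([.45,.138,.27],12),([.43,.138,.33],0)):
    row(p,frame(np.radians(ph),np.radians(8)))
s=snapshot("side"); cv2.imwrite("pics/s2.png",cv2.resize(s["img"][50:350,225:425,::-1],None,fx=2,fy=2))
E
```

```text
t 4.55 tcp [0.4987 0.1381 0.1999] z [ 0.416  0.057 -0.908] y [-0.137  0.991 -0.001] q [ 0.53  0.2  -1.08  2.22  0.71  0.52  0.63] F [ 0.4 -0.7 -0.1] gw 0.155 gf 97.7
[0.018, 0.0082, -0.1048] [-0.0005, 0.0711, -0.0004] dist 0.085 ang 12.8
[0.009, 0.0115, -0.1833] [-0.0004, 0.1378, -0.0005] dist 0.147 ang 24.8
```

View pics/s2.png

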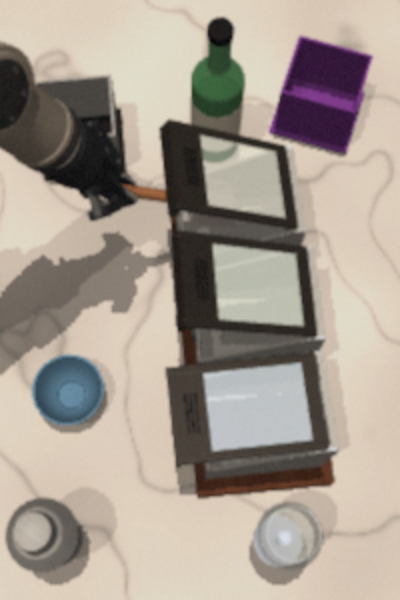

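The scoop is held at (130,188), with the handle running under cover_a at about (165,195). Nothing else has been disturbed, so I'll keep pulling it out.

Call:
servo_tool:
  commands: [0.009,0.004,-0.0524,0,0.036,0,1,0.018,0.0082,-0.1048,0,0.0711,0,1,0.0135,0.01,-0.144,0,0.105,0,1,0.009,0.0115,-0.1833,0,0.1378,0,1,0.009,0.0115,-0.1833,0,0.1378,0,1]

```text
time: 5.1
tcp_pos: [0.4337, 0.138, 0.3325]
eef_rot: [0.003, -0.067, 0.998, 0.0]
contact_force: [0.0, -0.1, -2.6]
grip_width: 0.157
grip_force: 98.1
```

```bash
python3 - <<'E'
from h import *
st()
s=snapshot("top"); np.savez("t3.npz",**s)
P=cloud(s);hsv=cv2.cvtColor(s["img"],cv2.COLOR_RGB2HSV).astype(int)
cv2.imwrite("pics/t3.png",cv2.resize(s["img"][130:310,170:420,::-1],None,fx=2.6,fy=2.6))
s=snapshot("wrist"); np.savez("w3.npz",**s)
E
```

```text
t 5.1 tcp [0.4337 0.138  0.3325] z [ 0.005  0.001 -1.   ] y [-0.134  0.991  0.   ] q [ 0.75  0.17 -1.29  1.87  0.18  1.23  1.11] F [ 0.  -0.1 -2.6] gw 0.157 gf 98.1
```

View pics/t3.png

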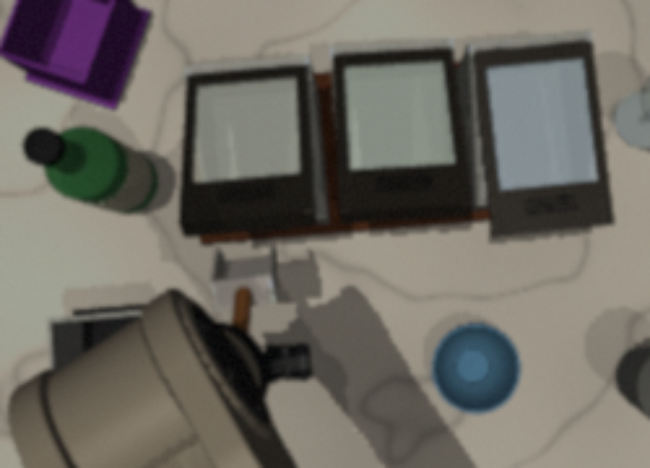

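```bash
python3 - <<'E'
from h import *
for f in("t3","w3"):
    s=np.load(f+".npz");P=cloud(s);hsv=cv2.cvtColor(s["img"],cv2.COLOR_RGB2HSV).astype(int)
    B=(s["depth"]>0)&(P[...,0]>.4)&(P[...,0]<.56)&(P[...,1]>.09)&(P[...,1]<.2)&(P[...,2]>.13)&(P[...,2]<.33)
    w=B&(hsv[...,0]<16)&(hsv[...,1]>120); q=P[w]
    if len(q)>5:
        c=q.mean(0);d=np.linalg.svd(q-c,full_matrices=False)[2][0];d*=np.sign(d[0]);print(f,"handle",len(q),c.round(3),d.round(3),q.min(0).round(3),q.max(0).round(3),"slope",np.degrees(np.arcsin(-d[2])).round(1))
    b=P[B&(hsv[...,1]<70)&(P[...,2]<.29)]; print(f,"bowl",len(b),np.percentile(b,[2,50,98],axis=0).round(3).tolist())
c,sn=np.cos(.105),np.sin(.105)
for ph,sl,z in((-12,69,.34),):
    F=frame(np.radians(ph),.105); zz=F.as_matrix()[:,2]
    tip=.030; gx=tip-.188*np.cos(np.radians(sl)); 
    G0=np.array([.408+gx*c,.312+gx*sn,.013+.188*np.sin(np.radians(sl))]); T=G0+.019*zz
    print("final TCP",T); row([T[0],T[1],.35],F)
E
```

```text
t3 handle 94 [0.491 0.146 0.286] [ 0.858  0.158 -0.488] [0.46  0.098 0.26 ] [0.548 0.182 0.319] slope 29.2
t3 bowl 712 [[0.478, 0.103, 0.189], [0.514, 0.153, 0.265], [0.56, 0.197, 0.282]]
w3 handle 36 [0.461 0.142 0.312] [ 0.533  0.077 -0.843] [0.45  0.138 0.286] [0.477 0.147 0.33 ] slope 57.4
w3 bowl 535 [[0.487, 0.135, 0.26], [0.494, 0.146, 0.265], [0.5, 0.156, 0.268]]
final TCP [0.36690409 0.307669   0.16992832]
[0.0507, 0.2216, -0.0272] [-0.0014, 0.0676, 0.01] dist 0.183 ang 12.3
```

Call:
servo_tool:
  commands: [0.0127,0.055,-0.0068,0,0.017,0.0025,1,0.0253,0.111,-0.0136,0,0.034,0.005,1,0.038,0.166,-0.0204,0,0.051,0.0075,1,0.0507,0.2216,-0.0272,-0.0014,0.0676,0.01,1,0.0507,0.2216,-0.0272,-0.0014,0.0676,0.01,1]

```text
time: 5.7
tcp_pos: [0.3617, 0.3137, 0.3496]
eef_rot: [-0.106, -0.058, 0.993, -0.004]
contact_force: [-0.9, -0.4, -0.5]
grip_width: 0.154
grip_force: 98.0
```

```bash
python3 - <<'E'
from h import *
st(); F=frame(np.radians(-12),.105); T=np.array([.367,.308,.172])
row([.367,.308,.35],F);row([.367,.308,.25],F);row(T,F)
s=snapshot("wrist"); np.savez("w4.npz",**s); cv2.imwrite("pics/w4.png",s["img"][...,::-1])
P=cloud(s)
B=(s["depth"]>0)&(P[...,0]>.34)&(P[...,0]<.5)&(P[...,1]>.23)&(P[...,1]<.4)
q=P[B&(P[...,2]>.106)&(P[...,2]<.13)]; print("rim",len(q),cv2.minAreaRect(q[:,:2].astype(np.float32)),q.min(0),q.max(0))
q=P[B&(P[...,2]>.15)&(P[...,2]<.31)]; print("scoop",len(q),np.percentile(q,[1,50,99],axis=0).round(3).tolist())
E
```

```text
t 5.7 tcp [0.3617 0.3137 0.3496] z [-0.211 -0.021 -0.977] y [-0.117  0.993  0.004] q [ 0.21  0.39 -1.25  1.68  0.2   1.46  0.62] F [-0.9 -0.4 -0.5] gw 0.154 gf 98.0
[-0.0055, -0.0079, -0.0018] [0.0003, -0.0013, 0.004] dist 0.008 ang 0.8
[-0.032, -0.0083, 0.1204] [0.0003, -0.0013, 0.004] dist 0.100 ang 0.8
[-0.0526, -0.0087, 0.2157] [0.0003, -0.0013, 0.004] dist 0.178 ang 0.8
rim 748 ((0.38118478655815125, 0.30858373641967773), (0.06303264945745468, 0.09999489039182663), 6.223517894744873) [0.34506969 0.25565645 0.10601501] [0.41791156 0.35941581 0.11761937]
scoop 554 [[0.392, 0.308, 0.269], [0.408, 0.319, 0.272], [0.414, 0.33, 0.306]]
```

View pics/w4.png

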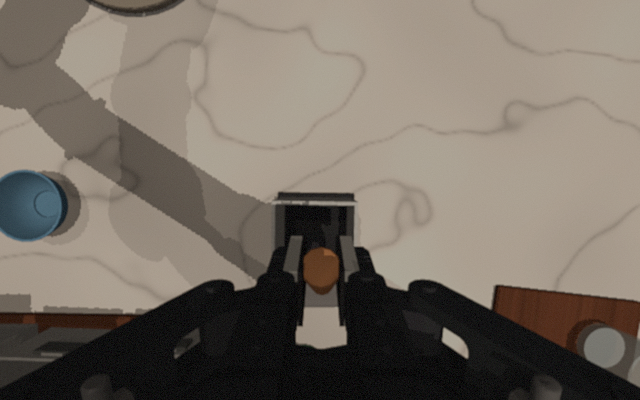

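The wrist view shows the handle end at (322,268) centred over the holder opening (278–355, 200–300). I'm lowering it.

Call:
servo_tool:
  commands: [-0.0055,-0.0079,-0.0018,0,0,0.004,1,-0.015,-0.008,0.04,0,0,0.004,1,-0.0235,-0.0082,0.08,0,0,0.004,1,-0.032,-0.0083,0.12,0,0,0.004,1,-0.032,-0.0083,0.12,0,0,0.004,1]

```text
time: 6.25
tcp_pos: [0.3717, 0.2969, 0.2474]
eef_rot: [-0.107, -0.044, 0.993, -0.009]
contact_force: [0.0, -0.9, -1.2]
grip_width: 0.156
grip_force: 98.3
```

```bash
python3 - <<'E'
from h import *
st(); F=frame(np.radians(-12),.105); row([.367,.308,.178],F)
E
```

```text
t 6.25 tcp [0.3717 0.2969 0.2474] z [-0.212 -0.027 -0.977] y [-0.09   0.996 -0.008] q [ 0.18  0.48 -1.17  1.82  0.29  1.28  0.57] F [ 0.  -0.9 -1.2] gw 0.156 gf 98.3
[-0.014, 0.0151, 0.0856] [-0.0015, -0.002, -0.0053] dist 0.070 ang 1.1
```

Call:
servo_tool:
  commands: [-0.004,0.012,0.02,0,0,-0.004,1,-0.007,0.012,0.045,0,0,-0.004,1,-0.01,0.012,0.07,0,0,-0.004,1,-0.01,0.012,0.07,0,0,-0.004,1,-0.01,0.012,0.07,0,0,-0.004,1]

```text
time: 6.75
tcp_pos: [0.3681, 0.3105, 0.1963]
eef_rot: [-0.104, -0.052, 0.993, -0.005]
contact_force: [0.5, 0.8, -0.1]
grip_width: 0.153
grip_force: 98.3
```

```bash
python3 - <<'E'
from h import *
st(); F=frame(np.radians(-12),.105); row([.367,.308,.178],F)
E
```

```text
t 6.75 tcp [0.3681 0.3105 0.1963] z [-0.207 -0.021 -0.978] y [-0.104  0.995  0.   ] q [ 0.11  0.55 -1.13  1.87  0.36  1.19  0.52] F [ 0.5  0.8 -0.1] gw 0.153 gf 98.3
[-0.0031, -0.0029, 0.0227] [0.0002, -0.0, -0.0002] dist 0.018 ang 0.1
```

Call:
servo_tool:
  commands: [-0.0015,-0.002,0.01,0,0,0,1,-0.003,-0.003,0.02,0,0,0,1,-0.003,-0.003,0.02,0,0,0,1]

```text
time: 7.05
tcp_pos: [0.3663, 0.3076, 0.1782]
eef_rot: [-0.105, -0.052, 0.993, -0.006]
contact_force: [0.3, -0.7, -1.1]
grip_width: 0.157
grip_force: 98.3
```

Call:
servo_tool:
  commands: [0,0,0.004,0,0,0,1,0,0,0.008,0,0,0,1,0,0,0.008,0,0,0,1]

```text
time: 7.35
tcp_pos: [0.3648, 0.3082, 0.1723]
eef_rot: [-0.105, -0.053, 0.993, -0.006]
contact_force: [-0.1, 0.3, -1.6]
grip_width: 0.153
grip_force: 98.3
```

Call:
servo_tool:
  commands: [0,0,0.004,0,0,0,1,0,0,0.007,0,0,0,1,0,0,0.007,0,0,0,1]

```text
time: 7.65
tcp_pos: [0.3634, 0.3089, 0.1679]
eef_rot: [-0.105, -0.053, 0.993, -0.005]
contact_force: [-0.6, -0.9, 6.7]
grip_width: 0.154
grip_force: 99.1
```

Call:
servo_tool:
  commands: [0,0,0,0,0,0,-0.2,0,0,0,0,0,0,-0.2,0,0,0,0,0,0,-0.2,0,0,0,0,0,0,-0.2,0,0,0,0,0,0,-0.2]

```text
time: 8.15
tcp_pos: [0.3639, 0.3081, 0.1671]
eef_rot: [-0.105, -0.053, 0.993, -0.005]
contact_force: [-0.3, -0.2, 0.0]
grip_width: 0.601
grip_force: 0.0
```

```bash
python3 - <<'E'
from h import *
st(); s=snapshot("wrist"); cv2.imwrite("pics/w5.png",s["img"][...,::-1])
o=get_obs(); Rt=rot(o["eef_rot"]).as_matrix(); row(o["tcp_pos"]+[-.02,0,.17],frame(0,.105))
E
```

```text
t 8.15 tcp [0.3639 0.3081 0.1671] z [-0.208 -0.022 -0.978] y [-0.106  0.994  0.   ] q [ 0.1   0.58 -1.11  1.91  0.39  1.13  0.5 ] F [-0.3 -0.2  0. ] gw 0.601 gf 0.0
[0.0687, 0.0027, -0.2026] [0.0001, -0.0671, 0.0003] dist 0.171 ang 12.1
```

View pics/w5.png

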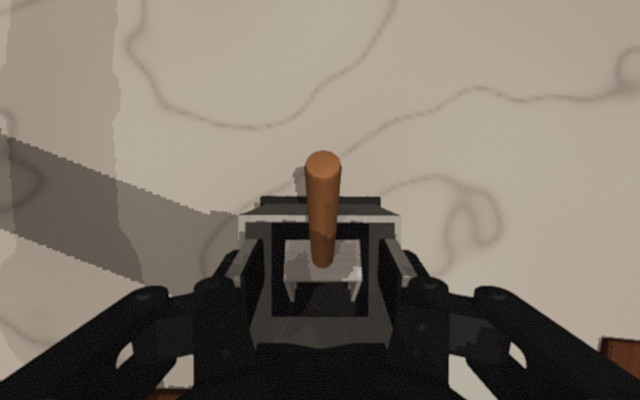

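The scoop is in the holder with its handle leaning on the near rim at (322,215), and the fingers are clear. I'm retreating along the tool axis.

Call:
servo_tool:
  commands: [0,0,-0.05,0,0,0,-0.2,0,0,-0.1,0,0,0,-0.2,0,0,-0.15,0,0,0,-0.2,0,0,-0.2,0,0,0,-0.2,0,0,-0.2,0,0,0,1]

```text
time: 8.7
tcp_pos: [0.3993, 0.314, 0.3284]
eef_rot: [-0.102, -0.052, 0.993, -0.003]
contact_force: [-0.5, 0.5, -0.6]
grip_width: 0.447
grip_force: 0.0
```

```bash
cat >> h.py <<'E'
psi=.108
H=dict(a=np.array([.709,.165,.178]),b=np.array([.724,.021,.178]),c=np.array([.7395,-.1235,.178]))
def press(k,th,off=0,u=.152):
    d=np.array([np.cos(psi),np.sin(psi),0]); z=np.array([0,0,1.]); a=.5-th
    e=-np.cos(a)*d-np.sin(a)*z; n=-np.sin(a)*d+np.cos(a)*z
    return H[k]+u*e+(.005+off)*n
E
python3 - <<'E'
from h import *
st(); 
for k,th in(("a",1.07),("b",.975),("c",.5)): print(k,press(k,th),press(k,0))
row(press("a",1.07,.05),frame(0,psi)); row([.47,.2,.37],frame(0,psi))
E
```

```text
t 8.7 tcp [0.3993 0.314  0.3284] z [-0.202 -0.016 -0.979] y [-0.104  0.995  0.005] q [ 0.18  0.46 -1.2   1.66  0.26  1.44  0.62] F [-0.5  0.5 -0.6] gw 0.447 gf 0.0
a [0.58445908 0.15149704 0.26423358] [0.57400148 0.15036321 0.10951523]
b [0.59188844 0.00667622 0.25196191] [0.58900148 0.00636321 0.10951523]
c [ 0.5883856  -0.13988411  0.183     ] [ 0.60450148 -0.13813679  0.10951523]
[-0.2431, -0.2262, -0.0233] [0.0018, -0.0649, -0.0009] dist 0.266 ang 11.7
[-0.0609, -0.1506, -0.0665] [0.0018, -0.0649, -0.0009] dist 0.140 ang 11.7
```

Call:
servo_tool:
  commands: [-0.0609,-0.0567,-0.02,0,-0.016,0,1,-0.12,-0.113,-0.04,0,-0.032,0,1,-0.18,-0.17,-0.04,0,-0.048,0,1,-0.2431,-0.2262,-0.0233,0.0018,-0.0649,0,1,-0.2431,-0.2262,-0.0233,0.0018,-0.0649,0,1]

```text
time: 9.2
tcp_pos: [0.595, 0.1627, 0.3055]
eef_rot: [-0.002, -0.054, 0.999, -0.003]
contact_force: [0.1, 0.3, 0.8]
grip_width: -0.002
grip_force: 0.0
```

Call:
servo_tool:
  commands: [-0.2,-0.0,0,0,0,0,1]

```text
time: 9.3
tcp_pos: [0.6459, 0.1612, 0.3026]
eef_rot: [-0.005, -0.05, 0.999, -0.006]
contact_force: [1.7, -0.3, 1.7]
grip_width: -0.0
grip_force: 0.0
```

```bash
python3 - <<'E'
from h import *
st(); 
for th,ph in((1.07,0),(.9,0),(.7,5),(.5,10),(.3,15),(.15,20)): row(press("a",th,0),frame(np.radians(ph),psi))
E
```

```text
t 9.3 tcp [0.6459 0.1612 0.3026] z [-0.008 -0.012 -1.   ] y [-0.099  0.995 -0.012] q [ 0.32  0.62 -1.05  1.43  0.54  1.41  0.93] F [ 1.7 -0.3  1.7] gw -0.0 gf 0.0
[0.0771, -0.0039, 0.0488] [-0.0037, -0.0031, -0.0028] dist 0.073 ang 1.0
[0.0928, -0.0037, 0.0769] [-0.0037, -0.0031, -0.0028] dist 0.097 ang 1.0
[0.1049, -0.0034, 0.1129] [-0.0038, -0.0309, -0.0027] dist 0.123 ang 5.6
[0.1096, -0.003, 0.1506] [-0.0039, -0.0586, -0.0025] dist 0.149 ang 10.6
[0.1066, -0.0026, 0.1884] [-0.004, -0.0864, -0.0023] dist 0.173 ang 15.6
[0.0996, -0.0022, 0.216] [-0.0041, -0.1142, -0.0022] dist 0.190 ang 20.6
```

Call:
servo_tool:
  commands: [0.06,-0.003,0.0,-0.003,-0.003,-0.003,1,0.077,-0.004,0.035,-0.003,-0.003,-0.003,1,0.085,-0.004,0.063,-0.003,-0.003,-0.003,1,0.093,-0.004,0.077,-0.003,-0.003,-0.003,1,0.093,-0.004,0.077,-0.003,-0.003,-0.003,1]

```text
time: 9.8
tcp_pos: [0.5689, 0.1567, 0.2424]
eef_rot: [-0.0, -0.058, 0.998, 0.002]
contact_force: [1.2, 0.2, 0.1]
grip_width: 0.001
grip_force: 0.0
```

```bash
python3 - <<'E'
from h import *
st(); 
for th,ph in((.9,0),(.8,0),(.7,5),(.6,8),(.5,10),(.3,15),(.15,20)): row(press("a",th,0),frame(np.radians(ph),psi))
E
```

```text
t 9.8 tcp [0.5689 0.1567 0.2424] z [-0.001  0.003 -1.   ] y [-0.116  0.993  0.003] q [ 0.41  0.55 -1.1   1.7   0.52  1.21  0.88] F [1.2 0.2 0.1] gw 0.001 gf 0.0
[-0.0026, -0.0086, 0.0007] [0.001, -0.0001, 0.0027] dist 0.007 ang 0.5
[0.0045, -0.0086, 0.0183] [0.001, -0.0001, 0.0027] dist 0.017 ang 0.5
[0.0098, -0.0086, 0.0366] [0.0011, -0.0279, 0.0027] dist 0.031 ang 5.1
[0.0132, -0.0087, 0.0553] [0.0012, -0.0446, 0.0027] dist 0.046 ang 8.0
[0.0148, -0.0087, 0.0742] [0.0012, -0.0557, 0.0026] dist 0.061 ang 10.0
[0.0122, -0.0088, 0.1121] [0.0013, -0.0835, 0.0026] dist 0.090 ang 15.0
[0.0054, -0.009, 0.1397] [0.0015, -0.1113, 0.0025] dist 0.112 ang 20.0
```

Call:
servo_tool:
  commands: [0.0045,-0.006,0.0183,0,0,0.002,1,0.0098,-0.008,0.0366,0,-0.028,0.002,1,0.0132,-0.008,0.0553,0,-0.0446,0.002,1,0.0148,-0.008,0.0742,0,-0.0557,0.002,1,0.0148,-0.008,0.0742,0,-0.0557,0.002,1]

```text
time: 10.3
tcp_pos: [0.5578, 0.1488, 0.1832]
eef_rot: [0.088, -0.055, 0.995, 0.006]
contact_force: [-0.0, -1.1, 0.1]
grip_width: 0.004
grip_force: 0.0
```

```bash
python3 - <<'E'
from h import *
st(); 
for th,ph in((.5,10),(.4,12),(.3,15),(.2,20),(.12,23)): row(press("a",th,0),frame(np.radians(ph),psi))
E
```

```text
t 10.3 tcp [0.5578 0.1488 0.1832] z [ 0.173  0.022 -0.985] y [-0.11   0.994  0.003] q [ 0.44  0.49 -1.06  1.92  0.65  0.9   0.75] F [-0.  -1.1  0.1] gw 0.004 gf 0.0
[-0.0001, -0.0002, 0.0003] [0.001, 0.0004, 0.0005] dist 0.000 ang 0.2
[0.0029, -0.0003, 0.019] [0.001, -0.0107, 0.0005] dist 0.015 ang 1.9
[0.0041, -0.0004, 0.038] [0.001, -0.0274, 0.0005] dist 0.031 ang 4.9
[0.0033, -0.0004, 0.057] [0.001, -0.0552, 0.0004] dist 0.046 ang 9.9
[0.0013, -0.0005, 0.0721] [0.001, -0.0719, 0.0004] dist 0.058 ang 12.9
```

Call:
servo_tool:
  commands: [0.0029,0,0.019,0,-0.0107,0,1,0.0041,0,0.038,0,-0.0274,0,1,0.0033,0,0.057,0,-0.0552,0,1,0.0013,0,0.0721,0,-0.0719,0,1,0.0013,0,0.0721,0,-0.0719,0,1]

```text
time: 10.8
tcp_pos: [0.5678, 0.1508, 0.1269]
eef_rot: [0.199, -0.054, 0.978, 0.012]
contact_force: [0.7, -0.1, 0.2]
grip_width: 0.002
grip_force: 0.0
```

```bash
python3 - <<'E'
from h import *
st(); 
for th,ph in((.12,23),(.06,26),(.03,28),(0,28),(0-.03,28)): row(press("a",th,0),frame(np.radians(ph),psi))
s=snapshot("top"); np.savez("t6.npz",**s)
from cov import *
covers(["t"],"6")
E
```

```text
t 10.8 tcp [0.5678 0.1508 0.1269] z [ 0.389  0.045 -0.92 ] y [-0.11   0.994  0.003] q [ 0.29  0.45 -0.86  2.12  1.04  0.55  0.35] F [ 0.7 -0.1  0.2] gw 0.002 gf 0.0
[0.0015, -0.0013, 0.0002] [0.001, 0.0002, 0.0004] dist 0.002 ang 0.2
[0.0018, -0.0014, 0.0116] [0.0011, -0.0164, 0.0004] dist 0.009 ang 3.0
[0.0017, -0.0014, 0.0173] [0.0011, -0.0275, 0.0004] dist 0.014 ang 5.0
[0.0014, -0.0014, 0.023] [0.0011, -0.0275, 0.0004] dist 0.018 ang 5.0
[0.001, -0.0014, 0.0287] [0.0011, -0.0275, 0.0004] dist 0.023 ang 5.0
t c [0.645 0.151 0.156] n [-0.397 -0.043  0.917] theta 0.091 868 1652 [0.149 0.166]
[[0.705, 0.22, 0.185], [0.553, 0.204, 0.119], [0.569, 0.056, 0.119], [0.72, 0.072, 0.185]]
t c [0.627 0.007 0.234] n [0.456 0.035 0.889] theta 0.974 1455 2023 [0.145 0.19 ]
[[0.572, -0.082, 0.266], [0.74, -0.069, 0.179], [0.729, 0.076, 0.179], [0.561, 0.063, 0.266]]
t c [ 0.628 -0.134  0.182] n [0.    0.002 1.   ] theta 0.5 1453 1630 [0.187 0.119]
[[0.746, -0.181, 0.182], [0.732, -0.064, 0.182], [0.547, -0.085, 0.182], [0.56, -0.203, 0.183]]
```

Cover a came down to about 0.09. Now I'll press it shut.

Call:
servo_tool:
  commands: [0.0018,0,0.0116,0,-0.016,0,1,0.0017,0,0.0173,0,-0.0275,0,1,0.0014,0,0.023,0,-0.0275,0,1,0.0014,0,0.023,0,-0.0275,0,1]

```text
time: 11.25
tcp_pos: [0.5755, 0.1527, 0.113]
eef_rot: [0.243, -0.053, 0.968, 0.014]
contact_force: [-19.7, -5.1, 28.2]
grip_width: 0.003
grip_force: 17.4
```

```bash
python3 - <<'E'
from h import *
st(); 
for th,ph in((0,28),(0-.03,28)): row(press("a",th,0),frame(np.radians(ph),psi))
E
```

```text
t 11.25 tcp [0.5755 0.1527 0.113 ] z [ 0.47   0.053 -0.881] y [-0.109  0.994  0.002] q [ 0.19  0.44 -0.75  2.18  1.33  0.47  0.05] F [-19.7  -5.1  28.2] gw 0.003 gf 17.4
[0.004, -0.0027, 0.0029] [0.0007, 0.0012, 0.0002] dist 0.004 ang 0.3
[0.004, -0.0027, 0.0086] [0.0007, 0.0012, 0.0002] dist 0.008 ang 0.3
```

Call:
servo_tool:
  commands: [0,0,-0.05,0,0,0,1,0,0,-0.1,0,0,0,1,-0.03,0,-0.18,0,0.05,0,1,-0.06,0,-0.26,0,0.1,0,1,-0.06,0,-0.26,0,0.1,0,1]

```text
time: 11.75
tcp_pos: [0.5254, 0.1432, 0.2857]
eef_rot: [0.091, -0.055, 0.994, 0.008]
contact_force: [2.3, -1.1, -0.1]
grip_width: 0.001
grip_force: 0.0
```

```bash
python3 - <<'E'
from h import *
st(); 
s=snapshot("top"); np.savez("t7.npz",**s);s=snapshot("side"); np.savez("s7.npz",**s)
from cov import *
covers(["t","s"],"7")
row(press("b",.975,.045),frame(0,psi))
E
```

```text
t 11.75 tcp [0.5254 0.1432 0.2857] z [ 0.18   0.025 -0.983] y [-0.111  0.994  0.005] q [ 0.52  0.26 -1.08  1.88  0.36  0.99  0.98] F [ 2.3 -1.1 -0.1] gw 0.001 gf 0.0
t c [0.669 0.155 0.164] n [-0.478 -0.054  0.877] theta 0.001 653 773 [0.154 0.135]
[[0.699, 0.225, 0.184], [0.582, 0.208, 0.119], [0.603, 0.055, 0.121], [0.72, 0.072, 0.186]]
t c [0.627 0.007 0.234] n [0.456 0.034 0.889] theta 0.974 1464 1916 [0.19  0.145]
[[0.739, -0.069, 0.18], [0.73, 0.076, 0.179], [0.561, 0.066, 0.266], [0.57, -0.079, 0.267]]
t c [ 0.629 -0.134  0.182] n [0.003 0.002 1.   ] theta 0.503 1468 1642 [0.187 0.119]
[[0.747, -0.181, 0.182], [0.733, -0.063, 0.182], [0.547, -0.085, 0.183], [0.56, -0.203, 0.183]]
s c [0.679 0.159 0.167] n [-0.477 -0.052  0.877] theta 0.002 425 517 [0.149 0.128]
[[0.701, 0.219, 0.183], [0.589, 0.204, 0.121], [0.608, 0.056, 0.123], [0.72, 0.071, 0.184]]
s c [0.629 0.005 0.235] n [0.456 0.036 0.889] theta 0.974 1327 1725 [0.186 0.142]
[[0.739, -0.068, 0.181], [0.728, 0.074, 0.181], [0.563, 0.063, 0.266], [0.574, -0.079, 0.266]]
s c [ 0.631 -0.138  0.183] n [0.001 0.    1.   ] theta 0.501 1503 1741 [0.12  0.183]
[[0.563, -0.206, 0.183], [0.745, -0.185, 0.183], [0.732, -0.065, 0.183], [0.55, -0.086, 0.183]]
[-0.0804, -0.1788, 0.0142] [0.0024, 0.0624, -0.0011] dist 0.157 ang 11.2
```

Call:
servo_tool:
  commands: [-0.02,-0.06,-0.03,0,0.02,0,1,-0.04,-0.12,-0.02,0,0.04,0,1,-0.0804,-0.1788,0.005,0.0024,0.0624,0,1,-0.0804,-0.1788,0.0142,0.0024,0.0624,0,1,-0.0804,-0.1788,0.0142,0.0024,0.0624,0,1]

```text
time: 12.35
tcp_pos: [0.6088, 0.0034, 0.282]
eef_rot: [-0.004, -0.05, 0.999, -0.002]
contact_force: [0.1, 0.1, -0.6]
grip_width: -0.0
grip_force: 0.0
```

```bash
python3 - <<'E'
from h import *
st(); 
for th,ph in((.975,0),(.9,0),(.8,2),(.7,5),(.6,8),(.5,10),(.3,15),(.15,20)): row(press("b",th,0),frame(np.radians(ph),psi))
E
```

```text
t 12.35 tcp [0.6088 0.0034 0.282 ] z [-0.008 -0.004 -1.   ] y [-0.101  0.995 -0.003] q [ 0.58  0.49 -0.96  1.61  0.42  1.27  1.22] F [ 0.1  0.1 -0.6] gw -0.0 gf 0.0
[0.0203, 0.0063, 0.0377] [-0.0008, -0.0028, -0.0023] dist 0.035 ang 0.7
[0.0267, 0.0063, 0.0504] [-0.0008, -0.0028, -0.0023] dist 0.046 ang 0.7
[0.0336, 0.0063, 0.0681] [-0.0009, -0.0139, -0.0023] dist 0.061 ang 2.5
[0.0388, 0.0063, 0.0864] [-0.0009, -0.0305, -0.0023] dist 0.076 ang 5.5
[0.0421, 0.0063, 0.1051] [-0.001, -0.0472, -0.0023] dist 0.091 ang 8.5
[0.0435, 0.0064, 0.1241] [-0.001, -0.0583, -0.0022] dist 0.105 ang 10.5
[0.0406, 0.0065, 0.1619] [-0.0011, -0.0861, -0.0022] dist 0.134 ang 15.5
[0.0335, 0.0066, 0.1895] [-0.0012, -0.1139, -0.0022] dist 0.154 ang 20.5
```

Call:
servo_tool:
  commands: [0.0203,0.006,0.0377,0,-0.003,-0.002,1,0.0267,0.006,0.0504,0,-0.003,-0.002,1,0.0336,0.006,0.0681,0,-0.014,-0.002,1,0.0388,0.006,0.0864,0,-0.03,-0.002,1,0.0421,0.006,0.1051,0,-0.047,-0.002,1]

```text
time: 12.85
tcp_pos: [0.573, 0.0084, 0.2012]
eef_rot: [0.073, -0.057, 0.996, 0.001]
contact_force: [0.1, 0.9, 1.0]
grip_width: 0.004
grip_force: 0.4
```

Call:
servo_tool:
  commands: [0,0,0,0,0,0,1]

```text
time: 12.95
tcp_pos: [0.5701, 0.0071, 0.1993]
eef_rot: [0.07, -0.057, 0.996, -0.001]
contact_force: [-0.1, -0.4, -0.5]
grip_width: 0.001
grip_force: 0.0
```

```bash
python3 - <<'E'
from h import *
st(); 
for th,ph in((.6,8),(.5,10),(.4,12),(.3,15),(.2,20),(.12,23)): row(press("b",th,0),frame(np.radians(ph),psi))
E
```

```text
t 12.95 tcp [0.5701 0.0071 0.1993] z [ 0.139  0.007 -0.99 ] y [-0.113  0.994 -0.009] q [ 0.65  0.43 -0.97  1.9   0.49  0.9   1.14] F [-0.1 -0.4 -0.5] gw 0.001 gf 0.0
[-0.0044, -0.0035, 0.002] [-0.0026, -0.0002, 0.002] dist 0.005 ang 0.6
[-0.0003, -0.0033, 0.0206] [-0.0026, -0.0113, 0.002] dist 0.017 ang 2.1
[0.002, -0.0031, 0.0394] [-0.0026, -0.0224, 0.0021] dist 0.032 ang 4.1
[0.0025, -0.003, 0.0584] [-0.0025, -0.0391, 0.0021] dist 0.047 ang 7.1
[0.001, -0.0028, 0.0774] [-0.0024, -0.0669, 0.0023] dist 0.062 ang 12.1
[-0.0016, -0.0027, 0.0924] [-0.0024, -0.0835, 0.0023] dist 0.074 ang 15.0
```

Call:
servo_tool:
  commands: [0,-0.002,0.0206,0,-0.0113,0.002,1,0.002,-0.003,0.0394,0,-0.0224,0.002,1,0.0025,-0.003,0.0584,0,-0.0391,0.002,1,0.001,-0.003,0.0774,0,-0.0669,0.002,1,-0.0016,-0.003,0.0924,0,-0.0835,0.002,1]

```text
time: 13.45
tcp_pos: [0.5857, 0.0055, 0.1279]
eef_rot: [0.202, -0.052, 0.978, 0.007]
contact_force: [2.1, -0.7, 0.5]
grip_width: 0.006
grip_force: 0.4
```

Call:
servo_tool:
  commands: [0,0,0,0,0,0,1,0,0,0,0,0,0,1]

```text
time: 13.65
tcp_pos: [0.5864, 0.0057, 0.1286]
eef_rot: [0.201, -0.052, 0.978, 0.007]
contact_force: [-0.7, -0.2, -0.2]
grip_width: 0.001
grip_force: 0.0
```

```bash
python3 - <<'E'
from h import *
st(); 
for th,ph in((.12,23),(.06,26),(.03,28),(0,28),(0-.03,28)): row(press("b",th,0),frame(np.radians(ph),psi))
E
```

```text
t 13.65 tcp [0.5864 0.0057 0.1286] z [ 0.393  0.034 -0.919] y [-0.105  0.994 -0.008] q [ 0.52  0.41 -0.77  2.13  0.84  0.41  0.8 ] F [-0.7 -0.2 -0.2] gw 0.001 gf 0.0
[0.0064, 0.0005, 0.0005] [-0.0026, 0.0011, 0.0002] dist 0.005 ang 0.5
[0.0067, 0.0006, 0.0119] [-0.0026, -0.0155, 0.0003] dist 0.011 ang 2.8
[0.0066, 0.0007, 0.0176] [-0.0026, -0.0266, 0.0003] dist 0.015 ang 4.8
[0.0063, 0.0007, 0.0233] [-0.0026, -0.0266, 0.0003] dist 0.019 ang 4.8
[0.0059, 0.0008, 0.0289] [-0.0026, -0.0266, 0.0003] dist 0.024 ang 4.8
```

Call:
servo_tool:
  commands: [0.0067,0,0.0119,0,-0.0155,0,1,0.0066,0,0.0176,0,-0.0266,0,1,0.0063,0,0.0225,0,-0.0266,0,1,0.0063,0,0.0225,0,-0.0266,0,1]

```text
time: 14.05
tcp_pos: [0.5893, 0.0055, 0.1097]
eef_rot: [0.242, -0.052, 0.969, 0.009]
contact_force: [-0.4, -0.1, -0.0]
grip_width: 0.001
grip_force: 0.0
```

Call:
servo_tool:
  commands: [0,0,-0.05,0,0,0,1,0,0,-0.1,0,0,0,1,-0.02,0,-0.16,0,0.04,0,1,-0.02,0,-0.16,0,0.04,0,1]

```text
time: 14.45
tcp_pos: [0.5426, 0.0028, 0.2331]
eef_rot: [0.18, -0.053, 0.982, 0.008]
contact_force: [0.5, -0.3, 0.3]
grip_width: -0.001
grip_force: 0.0
```

```bash
python3 - <<'E'
from h import *
st(); 
s=snapshot("top"); np.savez("t8.npz",**s)
from cov import *
covers(["t"],"8")
row(press("c",.5,.045),frame(np.radians(10),psi))
E
```

```text
t 14.45 tcp [0.5426 0.0028 0.2331] z [ 0.353  0.035 -0.935] y [-0.107  0.994 -0.004] q [ 0.84  0.22 -1.06  2.08  0.39  0.61  1.23] F [ 0.5 -0.3  0.3] gw -0.001 gf 0.0
t c [0.67  0.153 0.163] n [-0.472 -0.056  0.88 ] theta 0.008 680 788 [0.137 0.15 ]
[[0.582, 0.208, 0.12], [0.598, 0.059, 0.119], [0.718, 0.072, 0.184], [0.701, 0.221, 0.185]]
t c [0.685 0.02  0.16 ] n [-0.469 -0.053  0.882] theta 0.011 753 1275 [0.139 0.174]
[[0.598, 0.098, 0.119], [0.614, -0.075, 0.117], [0.736, -0.065, 0.183], [0.721, 0.108, 0.185]]
t c [ 0.629 -0.135  0.182] n [ 0.002 -0.     1.   ] theta 0.502 1470 1638 [0.119 0.187]
[[0.561, -0.203, 0.183], [0.746, -0.181, 0.182], [0.732, -0.063, 0.182], [0.547, -0.085, 0.183]]
[-0.0289, -0.1841, 0.0225] [-0.0011, 0.0609, 0.0002] dist 0.150 ang 11.0
```

Call:
servo_tool:
  commands: [-0.01,-0.05,-0.02,0,0.015,0,1,-0.015,-0.1,-0.02,0,0.03,0,1,-0.0289,-0.15,0,0,0.045,0,1,-0.0289,-0.1841,0.0225,0,0.0609,0,1,-0.0289,-0.1841,0.0225,0,0.0609,0,1]

```text
time: 15.0
tcp_pos: [0.5857, -0.1469, 0.2195]
eef_rot: [0.084, -0.049, 0.995, 0.003]
contact_force: [0.1, 0.3, -0.4]
grip_width: -0.001
grip_force: 0.0
```

Call:
servo_tool:
  commands: [0,0,0,0,0,0,1,0,0,0,0,0,0,1]

```text
time: 15.2
tcp_pos: [0.5851, -0.1405, 0.2223]
eef_rot: [0.086, -0.054, 0.995, 0.002]
contact_force: [0.1, 0.2, 0.3]
grip_width: -0.002
grip_force: 0.0
```

```bash
python3 - <<'E'
from h import *
st(); 
for th,ph in((.5,10),(.4,12),(.3,15),(.2,20),(.12,23)): row(press("c",th,0),frame(np.radians(ph),psi))
E
```

```text
t 15.2 tcp [ 0.5851 -0.1405  0.2223] z [ 0.171  0.013 -0.985] y [-0.107  0.994 -0.005] q [ 0.9   0.44 -0.96  1.83  0.43  0.91  1.46] F [0.1 0.2 0.3] gw -0.002 gf 0.0
[0.0043, 0.0006, 0.0492] [-0.0016, -0.0007, 0.0] dist 0.039 ang 0.3
[0.0072, 0.0007, 0.068] [-0.0016, -0.0118, 0.0001] dist 0.055 ang 2.1
[0.0082, 0.0008, 0.0869] [-0.0016, -0.0285, 0.0001] dist 0.070 ang 5.1
[0.0074, 0.0009, 0.1059] [-0.0016, -0.0563, 0.0002] dist 0.085 ang 10.1
[0.0054, 0.001, 0.121] [-0.0016, -0.0729, 0.0002] dist 0.097 ang 13.1
```

Call:
servo_tool:
  commands: [0.0043,0,0.0492,0,0,0,1,0.0072,0,0.068,0,-0.0118,0,1,0.0082,0,0.0869,0,-0.0285,0,1,0.0074,0,0.1059,0,-0.0563,0,1,0.0054,0,0.121,0,-0.0729,0,1]

```text
time: 15.7
tcp_pos: [0.5964, -0.1403, 0.1258]
eef_rot: [0.2, -0.053, 0.978, 0.008]
contact_force: [-0.3, -1.3, 1.0]
grip_width: 0.002
grip_force: 0.4
```

Call:
servo_tool:
  commands: [0,0,0,0,0,0,1,0,0,0,0,0,0,1]

```text
time: 15.9
tcp_pos: [0.5976, -0.1409, 0.1267]
eef_rot: [0.199, -0.053, 0.979, 0.007]
contact_force: [-0.6, 0.2, 1.0]
grip_width: -0.0
grip_force: 0.0
```

```bash
python3 - <<'E'
from h import *
st(); 
for th,ph in((.06,26),(.03,28),(0,28),(0-.01,28)): row(press("c",th,0),frame(np.radians(ph),psi))
E
```

```text
t 15.9 tcp [ 0.5976 -0.1409  0.1267] z [ 0.388  0.035 -0.921] y [-0.106  0.994 -0.007] q [ 0.85  0.49 -0.82  2.05  0.66  0.42  1.28] F [-0.6  0.2  1. ] gw -0.0 gf 0.0
[0.0005, 0.0026, 0.0118] [-0.0024, -0.017, 0.0004] dist 0.010 ang 3.1
[0.0004, 0.0026, 0.0175] [-0.0024, -0.0281, 0.0005] dist 0.014 ang 5.1
[0.0001, 0.0027, 0.0232] [-0.0024, -0.0281, 0.0005] dist 0.019 ang 5.1
[-0.0001, 0.0027, 0.0251] [-0.0024, -0.0281, 0.0005] dist 0.020 ang 5.1
```

Call:
servo_tool:
  commands: [0,0,0.0118,0,-0.017,0,1,0,0,0.0175,0,-0.028,0,1,0,0,0.0235,0,-0.028,0,1,0,0,0.0235,0,-0.028,0,1]

```text
time: 16.3
tcp_pos: [0.6048, -0.1409, 0.1118]
eef_rot: [0.242, -0.053, 0.969, 0.007]
contact_force: [-30.6, 0.7, 40.2]
grip_width: -0.0
grip_force: 25.1
```

Call:
servo_tool:
  commands: [0,0,-0.05,0,0,0,1,0,0,-0.1,0,0,0,1,0.04,0,-0.16,0,0.04,0,1,0.08,0,-0.2,0,0.04,0,1,0.08,0,-0.2,0,0.04,0,1]

```text
time: 16.8
tcp_pos: [0.4736, -0.1538, 0.2217]
eef_rot: [0.18, -0.053, 0.982, 0.006]
contact_force: [-0.7, -0.9, 0.0]
grip_width: -0.001
grip_force: 0.0
```

```bash
python3 - <<'E'
from h import *
st(); 
for n in("top","side"):
    s=snapshot(n); np.savez(n[0]+"9.npz",**s)
    cv2.imwrite(f"pics/{n}9.png",s["img"][...,::-1])
from cov import *
covers(["t","s"],"9")
for n in "ts":
    s=np.load(n+"9.npz");P=cloud(s).reshape(-1,3)
    for nm,(x0,x1,y0,y1,z0,z1) in dict(shaker=(.35,.5,-.4,-.2,.1,.25),glass=(.64,.75,-.33,-.23,.1,.25),wine=(.5,.7,.25,.45,.2,.35),bowl=(.35,.52,-.2,.05,.03,.06),scoop=(.3,.5,.24,.4,.13,.25),rim=(.32,.5,.24,.4,.106,.12)).items():
        q=P[(P[:,0]>x0)&(P[:,0]<x1)&(P[:,1]>y0)&(P[:,1]<y1)&(P[:,2]>z0)&(P[:,2]<z1)]
        if len(q)>5: print(nm,len(q),np.percentile(q,1,0).round(3),np.percentile(q,99,0).round(3))
E
```

```text
t 16.8 tcp [ 0.4736 -0.1538  0.2217] z [ 0.354  0.03  -0.935] y [-0.106  0.994 -0.008] q [ 1.5   0.26 -1.35  2.16  0.27  0.59  1.69] F [-0.7 -0.9  0. ] gw -0.001 gf 0.0
t c [0.67  0.153 0.163] n [-0.474 -0.053  0.879] theta 0.005 682 785 [0.151 0.139]
[[0.703, 0.222, 0.186], [0.582, 0.208, 0.119], [0.599, 0.058, 0.12], [0.72, 0.072, 0.186]]
t c [0.686 0.018 0.161] n [-0.464 -0.039  0.885] theta 0.017 769 968 [0.144 0.176]
[[0.596, 0.098, 0.118], [0.607, -0.077, 0.116], [0.734, -0.069, 0.183], [0.723, 0.106, 0.185]]
t c [ 0.701 -0.124  0.164] n [-0.474 -0.056  0.879] theta 0.006 616 739 [0.133 0.145]
[[0.611, -0.051, 0.12], [0.628, -0.195, 0.12], [0.744, -0.182, 0.184], [0.727, -0.038, 0.184]]
s c [0.673 0.148 0.163] n [-0.476 -0.058  0.877] theta 0.003 503 679 [0.149 0.134]
[[0.7, 0.218, 0.183], [0.583, 0.203, 0.118], [0.602, 0.055, 0.118], [0.719, 0.07, 0.183]]
s c [0.687 0.021 0.161] n [-0.466 -0.049  0.883] theta 0.015 683 974 [0.136 0.176]
[[0.601, 0.096, 0.12], [0.616, -0.079, 0.118], [0.737, -0.069, 0.182], [0.721, 0.106, 0.184]]
s c [ 0.7   -0.128  0.162] n [-0.477 -0.056  0.877] theta 0.002 676 768 [0.135 0.148]
[[0.61, -0.051, 0.118], [0.627, -0.198, 0.118], [0.745, -0.185, 0.183], [0.728, -0.038, 0.183]]
shaker 480 [ 0.368 -0.316  0.134] [ 0.441 -0.257  0.21 ]
glass 802 [ 0.659 -0.319  0.102] [ 0.732 -0.244  0.2  ]
wine 511 [0.587 0.293 0.2  ] [0.636 0.337 0.302]
bowl 289 [ 0.361 -0.132  0.03 ] [ 0.455 -0.036  0.047]
scoop 130 [0.318 0.297 0.13 ] [0.363 0.314 0.184]
rim 321 [0.348 0.258 0.106] [0.465 0.366 0.119]
shaker 1070 [ 0.361 -0.325  0.125] [ 0.443 -0.243  0.21 ]
glass 772 [ 0.661 -0.321  0.101] [ 0.735 -0.248  0.2  ]
wine 486 [0.59  0.293 0.2  ] [0.639 0.334 0.301]
bowl 83 [ 0.413 -0.102  0.031] [ 0.458 -0.038  0.049]
scoop 112 [0.322 0.296 0.131] [0.364 0.313 0.182]
rim 304 [0.35  0.256 0.106] [0.469 0.366 0.118]
```

View pics/side9.png

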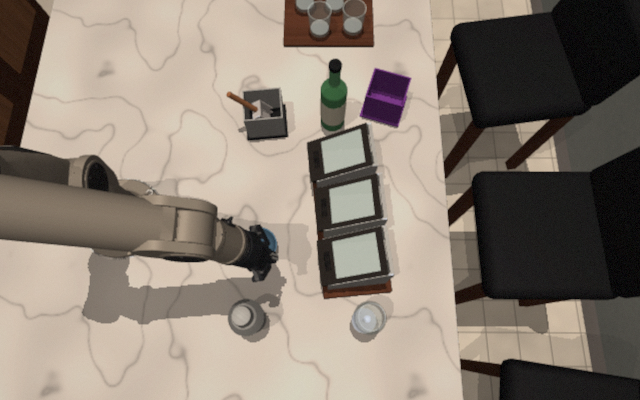

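All three covers look shut and the scoop stands in the holder, with its handle at (245,100). Cover b reads slightly high, so I'll check it with a tighter mask.

```bash
python3 - <<'E'
from h import *
d=np.array([np.cos(psi),np.sin(psi),0]);l=np.array([-d[1],d[0],0])
for n in"ts":
    s=np.load(n+"9.npz");P=cloud(s);mx=s["img"].max(-1)
    for k in"abc":
        q=P-H[k]; a=-(q@d); b=q@l; m=(s["depth"]>0)&(mx<85)&(a>.10)&(a<.155)&(abs(b)<.045)&(abs(q[...,2])<.15)
        ang=np.arctan2(q[...,2][m]-.0,a[m])+.5-.005/ (a[m]/np.cos(.5)); print(n,k,m.sum(),np.percentile(ang,[10,50,90]).round(4))
E
```

```text
t a 348 [-0.0005  0.0147  0.0286]
t b 427 [-0.0242 -0.0096  0.0064]
t c 342 [-0.0052  0.0083  0.0256]
s a 316 [-0.0141  0.002   0.0214]
s b 417 [-0.0338 -0.0174  0.0004]
s c 380 [-0.0116  0.0059  0.0224]
```

```bash
python3 -c "
from h import *
print(finish_job())"
```

```text
the job is handed in; nothing more can be done
None
```

The job is handed in, with no verdict returned: my last camera measurements showed all three covers shut, the scoop bowl down in the steel holder, the bottle, glass, shaker and bowl where they started, and the arm clear of everything.

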